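# Refit the washed hand pump to the soap dispenser

### The arm

A 7-joint arm with a two-finger parallel gripper is mounted at the origin on a cart in front of the work surface, level with it; the furniture and walls round the work are solid. World frame = base frame: x ahead of the robot, y to its left, z up, the work surface at z = 0. Lengths are in m, angles in rad, forces in N, time in s.
With the tool pointing down it reaches from about 0.375 to 0.925 m from the base axis. Payload 3.1 kg.
Tool frame: the origin (TCP) lies midway between the tips of the shut fingers; the grasp point (between the pads) lies 19 mm behind it; y points along the fingers, z is the direction in which the jaws open and shut, and the axes are right-handed (so a half turn about y gives the same grasp; the last joint's range is limited). The gripper opens to 85 mm and grips with 20 to 120 N. Pads are 22 mm wide; open, the fingers measure 114 mm over their backs; the gripper's body (76 mm by 85 mm) begins 54 mm behind the grasp point. The pads swing forward as they close: fully open they stand 13 mm farther back than shut.
Start: joints at [1.062, 0.383, 0.044, 1.598, -0.018, 1.161, -0.05], TCP at [0.26, -0.596, 0.231] pointing down, gripper open.
Joint ranges: [-2.61, 2.61], [-0.41, 2.15], [-1.48, 1.57], [0, 2.5], [-1.57, 4.71], [0.05, 1.97], [-2.85, 2.85]. Speed limits (rad/s): [2.79, 2.79, 3.14, 3.14, 3.14, 3.14, 3.14].

### API

Orientations are given as a 3x3 rotation matrix whose columns are the frame's x, y, z axes.
In Python, from rig import env gives the robot as it stands.
- The arm moves only by the tool move_arm, never from a script. Its argument "steps" is a list of rows, each a list of 2 entries, a list of its own where there are three numbers: the shift along the tool's x, y, z as a fraction of full scale, then the turn, a rotation vector about the tool's x, y, z as a fraction of full scale. In form: [[[x, y, z], [ax, ay, az]], ...]. A call has 1 to 20 rows; each row is the pose to reach, as a shift and turn from the pose commanded when the call began, along the tool's axes at that moment; what a row does not reach only later rows make up. Full scale, the value 1, is 0.4 m for a shift and 1.5 rad for a turn. A row lasts 1/10 s, in which the tool goes at most 50 mm and 8.59 degrees, less where a joint would pass 70% of its speed; a pose out of reach is approached as far as the arm can. A call with a number of a shift or a turn outside -1 to 1 is refused whole. A call with a gripper value outside its range is refused whole. "fingers" is the opening, from 0 (shut) to 1 (fully open), set as the call begins (left out, the last holds). The fingers move at their own pace and stop on an object; "newtons" is the grip in N (left out, the last holds). Time passes only in rows, so rows that repeat a pose let the fingers close. It gives the time, the measured TCP pose, the force and the opening at its end, in the units of the state.
- env.observe(): the state, without advancing time (a new reading comes with each control period).
- env.snapshot(name): name is "side" or "top" or "wrist"; returns a dict with "color" (384x512x3 uint8, red, green, blue), "fx", "fy", "cx", "cy" (pixels), "extrinsics" (4x4, takes a point from camera to world coordinates). Camera axes: x right, y down, z forward; pixel columns grow to the right and rows downward; lengths in m; the calibration is good to about 2 mm. The wrist camera is an equidistant fisheye: a pixel r from the principal point sees the ray r / f radians off the axis. A picture is of the moment at which its call begins. There is no depth.
- env.job_done(): hands the job in, once; it reports no verdict.
The state is a dict: "t": time; "qpos": joint angles; "qvel": joint speeds; "tau": joint torques, N m; "position": TCP position; "tcp_rot": TCP orientation; "contact_force": force on the tool from outside, world axes, zero at the start; "moment": the same for the moment, N m; "opening": finger opening in m.
Only numpy, scipy, OpenCV 4.12 (cv2) and the standard library are available. Lean on these libraries where they do the work, as an engineer would, in place of code of your own. Each camera call takes 0.05 s, during which the arm holds its last target. There are 200 camera calls.

### The job

The soap dispenser's hand pump has been washed and leans in a glass on the drainer to dry. Fit it back: lower its tube through the small hole inside the dispenser's collar, let the two side pins go down the collar's slots until the cap sits flush on the collar, then turn the cap clockwise (seen from above) until it stops, so that it is locked. Never force it hard, leave the dispenser standing on the counter and the glass standing on the drainer, and do not shift the mug, the spoon or the green soap bottle.

Things in the scene. Friction and masses are not known exactly. Their poses are not given: they have to be found in the camera images.
- pump: soap pump, 170 mm long, 110 g. Origin on its axis at the underside of the grey ribbed round cap (42 mm diameter, z 0 to 24 mm; grip here). +z runs to the white push head (27 mm diameter, z 31 to 46 mm), +x the way the white spout points (to 46 mm from the axis, z 26 to 42 mm). Starts with its tube in the glass, leaning 23 to 32 degrees, head above the rim, spout on the low side
- dispenser: white round soap bottle, 82 mm diameter, 0.7 kg, loose on the counter; origin at the centre of its underside, z up. On top a grey ring collar, 30 mm inside and 39 mm outside diameter, 18 mm deep, its top edge 145 mm above the origin; two J-shaped slots in the collar's wall, half a turn apart
- dispenser_collar (a point): centre of the collar's top edge, axes as the dispenser's; the seated pump's origin is here. Open upright slots, 9 mm wide, 12.5 mm deep, lie 140 and 320 degrees anticlockwise (from above) of +x; from their feet level channels run clockwise under a 4 mm lip; pins stop at 90 and 270 degrees. So the pump enters turned 50 degrees anticlockwise (or 230) and locks with x axes parallel
- dispenser_hole (a point): mouth of the round hole for the tube, 12.5 mm diameter, 8 mm long, in the flat floor of the collar, 18 mm below the collar's top edge; below it the bottle is hollow, wide and deep enough for the tube; axes as the dispenser's
- glass: clear tumbler, 72 mm diameter, 100 mm high, standing on the drainer with the pump in it; origin at the centre of its underside
- mug: white mug, 107 mm high, standing behind the work; origin under its foot. Bystander
- spoon: steel spoon, 202 mm long, lying on the drainer between glass and dispenser; origin under its middle. Bystander
- green_soap: tall green washing-up bottle, 258 mm high, standing at the back; origin under its foot. Bystander
- pump_pins (a point): midpoint between the two steel pins (5 mm diameter), 8 mm below the cap's underside, axes as the pump's. The pins stick out along +y and -y to 19 mm from the axis, from a grey plug of 27.6 mm diameter (z 0 to -14 mm of the pump, end chamfered). Below the plug a steel tube, 10 mm diameter, to z = -125 mm; only pushed in, it stands up to 3 degrees askew, any way (its end up to 6 mm off the axis)

How it is judged:
By the outcome, as a careful person would: the job done as asked, in the order asked, and still so for the second after the job is handed in, with the robot touching nothing.
It also fails if it takes over 51 s, if anything falls off the work surface, if the arm or the gripper's body presses on something with over 40 N, if the wrist force passes 120 N, or if a joint passes its speed limit or range.

## Working session

There is one attempt and no reset: what is moved stays moved. The work goes in short steps, Python scripts to look and compute and a tool call to move; the robot and the scene stay as the last step left them, time stands still between calls to the robot, and variables do not carry over. Pictures are saved under pics/ and viewed, about 8 in all and at most 12, crops included, and the job is handed in when it is done.

Besides the shell and the picture viewer there is one more tool, called after "Call:" as name(argument=value, ...) on one line, values as JSON. move_arm: Moves the arm, as the interface text tells. Shift numbers are shares of 0.4 m and turn numbers shares of 1.5 rad, none past 1 either way. Its arguments: {"type":"object","properties":{"steps":{"type":"array","items":{"type":"array"}},"fingers":{"type":"number"},"newtons":{"type":"number"}},"required":["steps"]}

```bash
mkdir -p pics; ls; cat > h.py <<'E'
import numpy as np, cv2, pickle
from rig import env
def snap(n,tag):
    s=env.snapshot(n); cv2.imwrite(f'pics/{tag}.png',s['color'][:,:,::-1]); pickle.dump(s,open(f'pics/{tag}.pkl','wb')); return s
def load(tag): return pickle.load(open(f'pics/{tag}.pkl','rb'))
def ray(s,u,v,fish=False):
    E=np.array(s['extrinsics']); x=(u-s['cx'])/s['fx']; y=(v-s['cy'])/s['fy']
    if fish:
        r=np.hypot(x,y); d=np.array([np.sin(r)*x/max(r,1e-9),np.sin(r)*y/max(r,1e-9),np.cos(r)])
    else: d=np.array([x,y,1.]); d/=np.linalg.norm(d)
    return E[:3,3],E[:3,:3]@d
def onz(s,u,v,z,fish=False):
    o,d=ray(s,u,v,fish); return o+d*(z-o[2])/d[2]
def tri(*rays):
    A=sum(np.eye(3)-np.outer(d,d) for o,d in rays); b=sum((np.eye(3)-np.outer(d,d))@o for o,d in rays)
    p=np.linalg.solve(A,b); return p,[np.linalg.norm(np.cross(p-o,d)) for o,d in rays]
def proj(s,p,fish=False):
    E=np.array(s['extrinsics']); c=E[:3,:3].T@(np.array(p)-E[:3,3])
    if fish:
        r=np.arctan2(np.hypot(c[0],c[1]),c[2]); n=np.hypot(c[0],c[1])+1e-12
        return np.array([s['cx']+s['fx']*r*c[0]/n,s['cy']+s['fy']*r*c[1]/n])
    return np.array([s['cx']+s['fx']*c[0]/c[2],s['cy']+s['fy']*c[1]/c[2]])
E
python3 - <<'E'
from h import *
np.set_printoptions(precision=3,suppress=True)
o=env.observe(); print(o)
for n in ('side','top','wrist'):
    s=snap(n,n+'0'); print(n,s['fx'],s['cx'],s['cy'],s['extrinsics'])
a=cv2.imread('pics/side0.png');b=cv2.imread('pics/top0.png')
E
```

```text
pics
{'t': 0.0, 'qpos': array([ 1.062,  0.384,  0.044,  1.6  , -0.018,  1.161, -0.05 ]), 'qvel': array([-0.   ,  0.002,  0.001,  0.001,  0.002, -0.001,  0.   ]), 'tau': array([ -0.   , -43.346,   1.025, -24.951,   0.011,   0.011,   0.   ]), 'position': array([ 0.259, -0.595,  0.23 ]), 'tcp_rot': array([[-0.917, -0.001,  0.399],
       [-0.399,  0.002, -0.917],
       [ 0.   , -1.   , -0.003]]), 'contact_force': array([ 0.507,  0.324, -0.343]), 'moment': array([-0.011, -0.043,  0.009]), 'opening': 0.08593709367864963}
side 439.1246506601661 255.6746485502847 195.9441121609191 [[-0.43  -0.774  0.464  0.208]
 [-0.903  0.374 -0.212  0.371]
 [-0.009 -0.51  -0.86   0.85 ]
 [ 0.     0.     0.     1.   ]]
top 463.1860910429444 259.74581304394286 195.77833481332402 [[-0.02  -0.988  0.153  0.439]
 [-1.     0.022  0.012  0.172]
 [-0.016 -0.153 -0.988  1.117]
 [ 0.     0.     0.     1.   ]]
wrist 297.3186396354542 254.76909238481173 190.79212969481006 [[ 0.399 -0.867 -0.298  0.336]
 [-0.917 -0.378 -0.129 -0.563]
 [-0.001  0.324 -0.946  0.374]
 [ 0.     0.     0.     1.   ]]
```

View pics/side0.png

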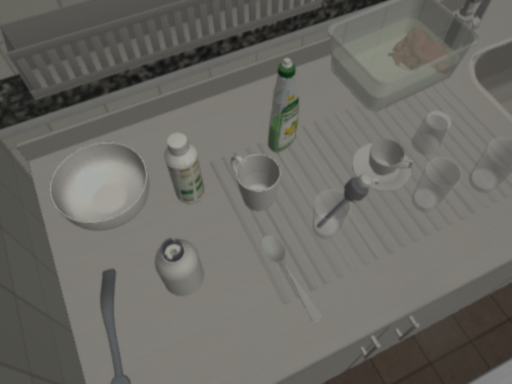

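View pics/top0.png

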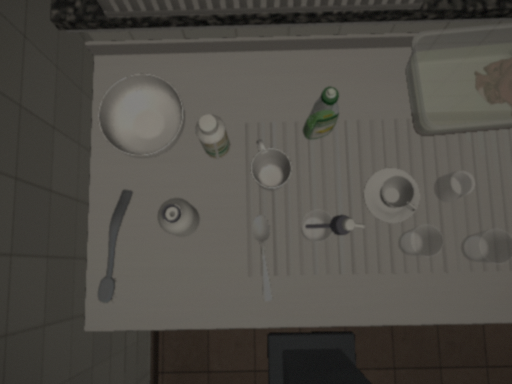

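Side: pump cap near (355,188) in the glass at (330,215), dispenser collar at (172,249). Top: cap (342,226), spout to (363,227), collar (172,214), spoon (263,255).

```bash
python3 - <<'E'
import cv2,numpy as np
def c(t,u,v,w=50,h=37):
    i=cv2.imread(f'pics/{t}.png')[v-h:v+h,u-w:u+w]; i=cv2.convertScaleAbs(i,alpha=1.5); return cv2.resize(i,(400,296),interpolation=cv2.INTER_CUBIC)
cv2.imwrite('pics/m1.png',np.vstack([np.hstack([c('top0',335,226),c('top0',180,214)]),np.hstack([c('side0',340,205),c('side0',180,262)])]))
E
```

```text
(no output)
```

View pics/m1.png

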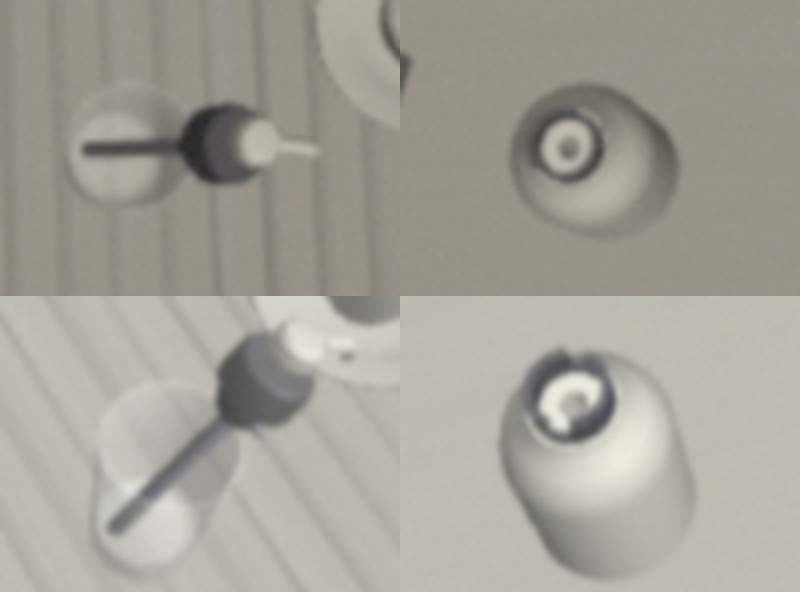

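View pics/wrist0.png

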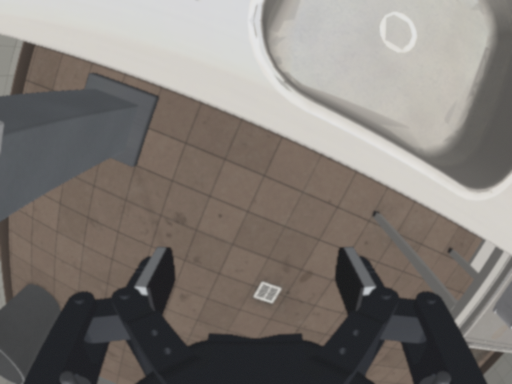

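Crops (4x): pump tube tip top (306,226.5)/side (317.5,227); head top (349.5,224.5)/side (364.5,178.5); collar top (172,213.5)/side (172.5,250). The wrist view shows only floor and sink.

```bash
python3 - <<'E'
from h import *
np.set_printoptions(precision=4,suppress=True)
T,S=load('top0'),load('side0')
def t2(a,b): return tri(ray(T,*a),ray(S,*b))
P={}
for n,a,b in [('tip',(306.3,226.5),(317.6,227)),('head',(349.6,224.7),(365,178.8)),('headcap',(342,225),(356,189)),('collar',(171.8,213.3),(172.7,249.6))]:
    P[n],r=t2(a,b); print(n,P[n],r)
d=P['head']-P['tip'];print('len',np.linalg.norm(d),'lean',np.degrees(np.arccos(d[2]/np.linalg.norm(d))),d/np.linalg.norm(d))
print('spout top tip@z.13', onz(T,363.5,227,.115))
print('glass rim@.1', onz(T,319,226,.1),'foot',onz(T,317,227,.0), 'rim side',onz(S,332,206,.1),'foot',onz(S,327,225,0))
print('collar at z.145', onz(T,171.8,213.3,.145),onz(S,172.7,249.6,.145),'hole',onz(T,172,214,.127),onz(S,172.9+1,251,.127))
print('spoon',onz(T,260,230,0),onz(T,267,298,0),'mug',onz(T,270,165,.1),'saucer cup',onz(T,398,193,.06))
E
```

```text
tip [0.5334 0.0772 0.0105] [np.float64(0.000728167506266938), np.float64(0.0007281675062668443)]
head [0.5224 0.0018 0.1637] [np.float64(0.00117805874690406), np.float64(0.0011780587469039485)]
headcap [0.5251 0.0122 0.1309] [np.float64(0.0013948123012299818), np.float64(0.0013948123012299315)]
collar [0.5567 0.3736 0.1369] [np.float64(0.00034188014121030454), np.float64(0.0003418801412102961)]
len 0.17114909698895822 lean 26.45455350630387 [-0.064  -0.4409  0.8953]
spout top tip@z.13 [ 0.5202 -0.0375  0.115 ]
glass rim@.1 [0.5257 0.0565 0.1   ] foot [0.532  0.0501 0.    ] rim side [0.5268 0.061  0.1   ] foot [ 0.5333  0.0534 -0.    ]
collar at z.145 [0.5556 0.3717 0.145 ] [0.5529 0.3739 0.145 ] hole [0.5562 0.3749 0.127 ] [0.5583 0.373  0.127 ]
spoon [0.5277 0.1876 0.    ] [0.3669 0.1744 0.    ] mug [0.6652 0.1608 0.1   ] saucer cup [ 0.6012 -0.1324  0.06  ]
```

```bash
cat >> h.py <<'E'
from scipy.spatial.transform import Rotation as Ro
np.set_printoptions(precision=4,suppress=True)
def plan(p,R,p0=None,R0=None):
    o=env.observe(); p0=np.array(o['position']) if p0 is None else p0; R0=np.array(o['tcp_rot']) if R0 is None else R0
    p=np.array(p); sh=R0.T@(p-p0)/.4; tu=Ro.from_matrix(R0.T@R).as_rotvec()/1.5
    print('shift',sh.round(4),'turn',tu.round(4),'rows',max(np.linalg.norm(sh)*8,np.degrees(np.linalg.norm(tu)*1.5)/8.59).round(1))
def frame(y,xhint):
    y=np.array(y,float); y/=np.linalg.norm(y); x=np.array(xhint,float); x-=y*(x@y); x/=np.linalg.norm(x)
    return np.c_[x,y,np.cross(x,y)]
E
python3 - <<'E'
from h import *
T=load('top0'); tip=np.array([.5334,.0772,.0105]); d=np.array([-.064,-.4409,.8953]); d/=np.linalg.norm(d)
O=tip+.125*d
sp=onz(T,364,226.8,.133); v=sp-(O+.034*d); v-=d*(v@d); print('O',O,'spout',sp,v,np.linalg.norm(v))
R=frame(-d,[v[0],v[1],v[2]]);R2=frame(-d,[0,-1,0]); print(R,R2)
Rm=frame([0,.2,-1],[0,-1,0])
print('via');plan([.5,-.09,.27],R2)
print('via from start split');
E
```

```text
O [0.5254 0.0221 0.1224] spout [ 0.5192 -0.0348  0.133 ] [-0.004  -0.0415 -0.0207] 0.04656605911228175
[[-0.0861  0.064   0.9942]
 [-0.8913  0.4409 -0.1056]
 [-0.4451 -0.8953  0.0191]] [[ 0.0314  0.064   0.9975]
 [-0.8976  0.4409  0.    ]
 [-0.4398 -0.8953  0.0713]]
via
shift [-1.0562 -0.0978 -0.9178] turn [-0.1339 -0.77    0.296 ] rows 11.2
via from start split
```

Call:
move_arm(steps=[[[-0.95,-0.09,-0.83],[-0.134,-0.77,0.296]],[[-0.95,-0.09,-0.83],[-0.134,-0.77,0.296]],[[-0.95,-0.09,-0.83],[-0.134,-0.77,0.296]],[[-0.95,-0.09,-0.83],[-0.134,-0.77,0.296]],[[-0.95,-0.09,-0.83],[-0.134,-0.77,0.296]],[[-0.95,-0.09,-0.83],[-0.134,-0.77,0.296]],[[-0.95,-0.09,-0.83],[-0.134,-0.77,0.296]],[[-0.95,-0.09,-0.83],[-0.134,-0.77,0.296]],[[-0.95,-0.09,-0.83],[-0.134,-0.77,0.296]],[[-0.95,-0.09,-0.83],[-0.134,-0.77,0.296]],[[-0.95,-0.09,-0.83],[-0.134,-0.77,0.296]],[[-0.95,-0.09,-0.83],[-0.134,-0.77,0.296]],[[-0.95,-0.09,-0.83],[-0.134,-0.77,0.296]],[[-0.95,-0.09,-0.83],[-0.134,-0.77,0.296]]], fingers=1)

```text
t: 1.55
position: [0.4746, -0.1421, 0.2668]
tcp_rot: [[0.028, 0.066, 0.997], [-0.899, 0.439, -0.004], [-0.438, -0.896, 0.071]]
contact_force: [0.1, 0.5, 0.2]
opening: 0.0856
```

```bash
cat > g.py <<'E'
from h import *
d=np.array([-.064,-.4409,.8953]); d/=np.linalg.norm(d); O=np.array([.5254,.0221,.1224])
R=frame(-d,[-.0861,-.8913,-.4451])
E
python3 - <<'E'
from g import *
o=env.observe(); print(o['t'],o['position'],o['tcp_rot'],o['qpos'])
plan(O+.08*d,R); plan(O-.007*d,R)
E
```

```text
1.55 [ 0.4746 -0.1421  0.2668] [[ 0.0279  0.0657  0.9975]
 [-0.8987  0.4385 -0.0038]
 [-0.4376 -0.8963  0.0713]] [ 0.8555  0.1922 -0.4138  1.8546 -0.3789  1.2724  0.5981]
shift [-0.207   0.312   0.0998] turn [-0.0012  0.0763  0.0017] rows 3.1
shift [-0.2075  0.5295  0.0994] turn [-0.0012  0.0763  0.0017] rows 4.6
```

Call:
move_arm(steps=[[[-0.207,0.15,0.1],[0,0.076,0]],[[-0.207,0.25,0.1],[0,0.076,0]],[[-0.207,0.312,0.1],[0,0.076,0]],[[-0.207,0.312,0.1],[0,0.076,0]],[[-0.207,0.312,0.1],[0,0.076,0]]])

```text
t: 2.05
position: [0.5192, -0.01, 0.1929]
tcp_rot: [[-0.082, 0.061, 0.995], [-0.892, 0.441, -0.101], [-0.444, -0.896, 0.018]]
contact_force: [-1.1, -0.3, -0.1]
opening: 0.0856
```

```bash
python3 - <<'E'
from g import *
s=snap('wrist','w1'); o=env.observe(); print(o['position'])
plan(O-.007*d,R)
px=R[:,0]
for n,q in [('headtop',O+.046*d),('spout',O+.034*d+.046*px),('capc',O+.024*d)]: print(n,proj(s,q,True))
im=cv2.imread('pics/w1.png')
for q in (O+.046*d,O+.034*d+.046*px): cv2.drawMarker(im,tuple(int(a) for a in proj(s,q,True).round()),(0,0,255),0,8,1)
cv2.imwrite('pics/w1m.png',im)
E
```

```text
[ 0.5204 -0.0122  0.1941]
shift [ 0.0019  0.2165 -0.0002] turn [-0.0004  0.0015  0.0013] rows 1.7
headtop [256.7054 226.8233]
spout [256.2112 273.8567]
capc [256.5936 213.5177]
```

View pics/w1m.png

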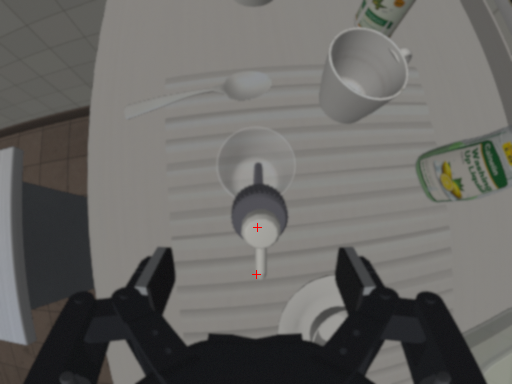

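Wrist view: head (261,229), spout end (261,274), predicted at column 256.5: spout aligned with the tool, and the pump about 2.5 mm to the +z tool side. I correct by that and close.

Call:
move_arm(steps=[[[0.002,0.1,0.006],[0,0,0]],[[0.002,0.17,0.006],[0,0,0]],[[0.002,0.216,0.006],[0,0,0]],[[0.002,0.216,0.006],[0,0,0]],[[0.002,0.216,0.006],[0,0,0]]])

```text
t: 2.6
position: [0.5299, 0.0235, 0.1178]
tcp_rot: [[-0.085, 0.068, 0.994], [-0.893, 0.438, -0.106], [-0.443, -0.896, 0.024]]
contact_force: [0.4, 0.0, -0.2]
opening: 0.0855
```

Call:
move_arm(steps=[[[0,0,0],[0,0,0]],[[0,0,0],[0,0,0]],[[0,0,0],[0,0,0]],[[0,0,0],[0,0,0]],[[0,0,0],[0,0,0]],[[0,0,0],[0,0,0]],[[0,0,0],[0,0,0]],[[0,0,0],[0,0,0]]], fingers=0, newtons=50)

```text
t: 3.4
position: [0.5291, 0.0258, 0.1177]
tcp_rot: [[-0.082, 0.066, 0.994], [-0.893, 0.439, -0.102], [-0.443, -0.896, 0.023]]
contact_force: [-1.9, -2.8, 7.1]
opening: 0.0407
```

```bash
python3 - <<'E'
from g import *
o=env.observe(); print(o['t'],o['position'],o['contact_force'],o['moment'],o['opening'],O-.007*d)
P=o['position']
plan(P+.15*d+np.array([0,0,.0]),R)
plan(np.array([.47,.12,.33]),frame([0,0,-1],[0,-1,0]),P+.15*d,R)
E
```

```text
3.4 [0.5291 0.0258 0.1177] [-1.8771 -2.7657  7.0884] [-0.3839  0.4936  0.2484] 0.04072273784838787 [0.5258 0.0252 0.1161]
shift [ 0.0008 -0.375   0.0007] turn [-0.0012  0.003   0.0014] rows 3.0
shift [-0.4334 -0.0058 -0.1617] turn [-0.0288 -0.0663 -0.3066] rows 3.7
```

Call:
move_arm(steps=[[[0,-0.02,0],[0,0,0]],[[0,-0.05,0],[0,0,0]],[[0,-0.1,0],[0,0,0]],[[0,-0.16,0],[0,0,0]],[[0,-0.22,0],[0,0,0]],[[0,-0.28,0],[0,0,0]],[[0,-0.34,0],[0,0,0]],[[0,-0.375,0],[0,0,0]],[[0,-0.375,0],[0,0,0]]])

```text
t: 4.3
position: [0.5204, -0.0414, 0.2537]
tcp_rot: [[-0.082, 0.07, 0.994], [-0.894, 0.437, -0.105], [-0.441, -0.897, 0.027]]
contact_force: [0.2, -0.5, -1.2]
opening: 0.0409
```

```bash
python3 - <<'E'
from g import *
o=env.observe(); print(o['t'],o['position'],o['contact_force'],o['opening'],o['qpos'])
plan(np.array([.48,.17,.36]),frame([0,0,-1],[0,-1,0]))
s=snap('top','top1'); s2=snap('side','side1')
cv2.imwrite('pics/m2.png',np.hstack([cv2.resize(cv2.imread('pics/top1.png')[150:270,250:410],(400,300)),cv2.resize(cv2.imread('pics/side1.png')[110:245,270:450],(400,300))]))
E
```

```text
4.3 [ 0.5204 -0.0414  0.2537] [ 0.1825 -0.5026 -1.233 ] 0.04090986578131267 [ 0.716   0.2047 -0.4909  1.8759 -0.3971  1.1507  0.3095]
shift [-0.5813 -0.0146 -0.1486] turn [-0.0336 -0.0646 -0.3037] rows 4.8
```

View pics/m2.png

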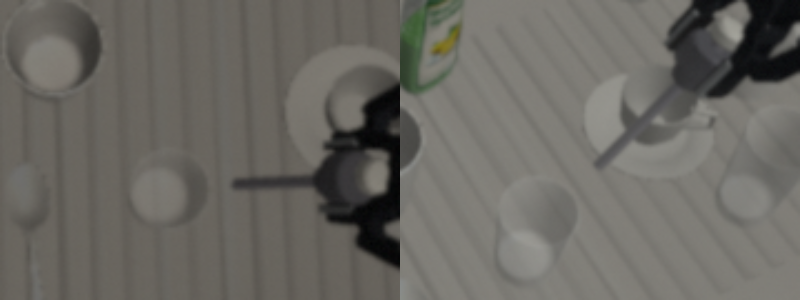

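The pump is held and the glass stands. Tip is clear of it. Now upright, next to the dispenser.

```bash
python3 - <<'E'
from g import *
plan(np.array([.54,.1,.33]),frame([0,0,-1],[0,-1,0]))
plan(np.array([.55,.235,.29]),frame([0,0,-1],[0,-1,0]),np.array([.54,.1,.33]),frame([0,0,-1],[0,-1,0]))
E
```

```text
shift [-0.4029 -0.0198  0.0218] turn [-0.0301 -0.0637 -0.3051] rows 3.2
shift [-0.3375  0.1     0.025 ] turn [0. 0. 0.] rows 2.8
```

Call:
move_arm(steps=[[[-0.08,-0.05,0],[0,0,-0.03]],[[-0.16,-0.07,0],[-0.01,-0.02,-0.09]],[[-0.26,-0.05,0.01],[-0.02,-0.04,-0.16]],[[-0.34,-0.03,0.02],[-0.02,-0.05,-0.23]],[[-0.403,-0.02,0.022],[-0.03,-0.064,-0.305]],[[-0.403,-0.02,0.022],[-0.03,-0.064,-0.305]],[[-0.403,-0.02,0.022],[-0.03,-0.064,-0.305]],[[-0.403,-0.02,0.022],[-0.03,-0.064,-0.305]]])

```text
t: 5.2
position: [0.5396, 0.0987, 0.3285]
tcp_rot: [[-0.001, -0.003, 1.0], [-1.0, -0.0, -0.001], [0.0, -1.0, -0.003]]
contact_force: [-0.7, -0.8, -1.2]
opening: 0.041
```

Call:
move_arm(steps=[[[-0.1,0.02,0.01],[0,0,0]],[[-0.2,0.05,0.02],[0,0,0]],[[-0.28,0.08,0.025],[0,0,0]],[[-0.337,0.1,0.025],[0,0,0]],[[-0.337,0.1,0.025],[0,0,0]],[[-0.337,0.1,0.025],[0,0,0]],[[-0.337,0.1,0.025],[0,0,0]],[[-0.337,0.1,0.025],[0,0,0]]])

```text
t: 6.0
position: [0.5513, 0.2321, 0.2904]
tcp_rot: [[-0.004, 0.001, 1.0], [-1.0, -0.0, -0.004], [0.0, -1.0, 0.001]]
contact_force: [0.2, 1.0, -1.5]
opening: 0.0407
```

```bash
python3 - <<'E'
from g import *
for n in ('wrist','top','side'): s=snap(n,n+'2')
o=env.observe(); print(o['t'],o['position'],o['tcp_rot'],o['contact_force'],o['moment'],o['opening'],o['qpos'])
w=load('wrist2');print(w['extrinsics'])
i=cv2.imread('pics/wrist2.png'); u,v=proj(w,[.556,.373,.145],True).astype(int); print(u,v)
print(proj(w,o['position']-np.array([0,0,.118]),True))
v0=max(v-37,0);c=cv2.resize(i[v0:v0+75,u-33:u+34],(536,600),interpolation=cv2.INTER_CUBIC)
e=cv2.resize(i[60:360:1,180:340],(264,495))
cv2.imwrite('pics/m3.png',np.hstack([c,np.vstack([e,np.zeros((105,264,3),np.uint8)])])); print(u-33,v0)
E
```

```text
6.15 [0.5508 0.2336 0.2907] [[-0.0016  0.001   1.    ]
 [-1.      0.0003 -0.0016]
 [-0.0003 -1.      0.001 ]] [ 0.2242  0.075  -1.0825] [0.0969 0.0074 0.0333] 0.04051246629533208 [ 0.1104  0.3185 -0.7088  1.6304  0.2152  1.2715 -0.6387]
[[ 1.     -0.0041  0.0004  0.5514]
 [-0.0037 -0.9454 -0.326   0.3149]
 [ 0.0017  0.326  -0.9454  0.4341]
 [ 0.      0.      0.      1.    ]]
258 33
[253.9055 181.6274]
225 0
```

View pics/m3.png

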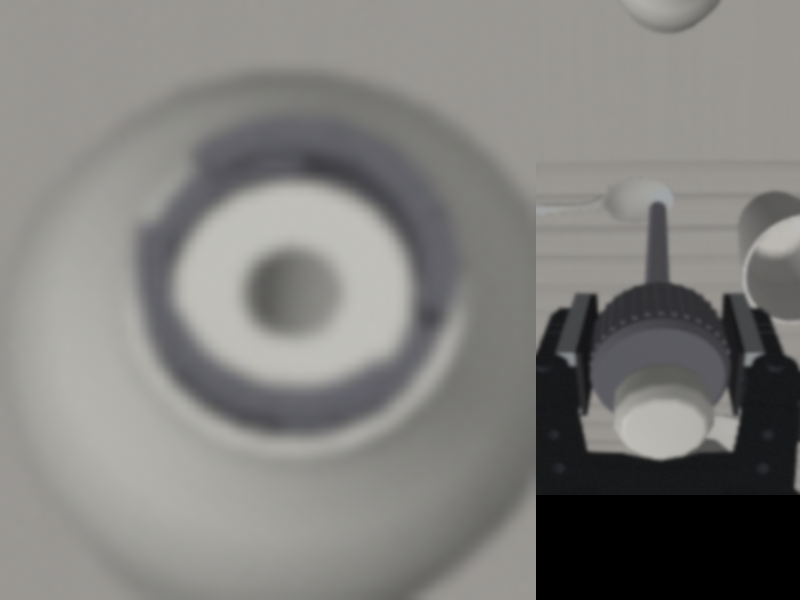

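Left: collar seen well, hole centre at (291,292)/8; slots upper left (172,198)/8 and opposite lower right (424,346)/8 (crop origin 225,0). Right: pump held, but the spout seems no longer pointing straight down in the image.

```bash
python3 - <<'E'
from g import *
w=load('wrist2')
f=lambda x,y,z=.145: onz(w,225+x/8-.44,y/8-.44,z,True)
for n,p in dict(L=(137,260),R=(462,270),T=(300,112),B=(295,435)).items(): print(n,f(*p))
c=(f(137,260)+f(462,270)+f(300,112)+f(295,435))/4
h=f(291,292,.127);print('c',c,'hole',h)
for p in [(205,165),(140,230),(172,198),(424,346),(432,310),(385,362)]:
    q=f(*p)-h; print(p,np.hypot(*q[:2]),np.degrees(np.arctan2(q[1],q[0])))
i=cv2.imread('pics/wrist2.png')[224:384,150:363]; t=load('top2'); u,v=proj(t,env.observe()['position']).astype(int)
j=cv2.imread('pics/top2.png')[v-40:v+40,u-53:u+53]; k=load('side2'); u,v=proj(k,env.observe()['position']).astype(int);k=cv2.imread('pics/side2.png')[max(v-50,0):v+70,u-40:u+40]
r=lambda a,w,h:cv2.convertScaleAbs(cv2.resize(a,(w,h),interpolation=cv2.INTER_CUBIC),alpha=1.5)
cv2.imwrite('pics/m4.png',np.hstack([np.vstack([r(i,400,300),r(j,400,300)]),r(k,400,600)]))
E
```

```text
L [0.5398 0.3741 0.145 ]
R [0.5783 0.3731 0.145 ]
T [0.5592 0.393  0.145 ]
B [0.5584 0.3521 0.145 ]
c [0.5589 0.3731 0.145 ] hole [0.5584 0.3734 0.127 ]
(205, 165) 0.01654540590774615 129.48541116269024
(140, 230) 0.01879983989827336 165.98732465878032
(172, 198) 0.016794757517055614 149.29580208738219
(424, 346) 0.018303684907764226 -33.125246304233805
(432, 310) 0.017189158181633416 -18.52570506769027
(385, 362) 0.01613967446012802 -48.51890063968068
```

View pics/m4.png

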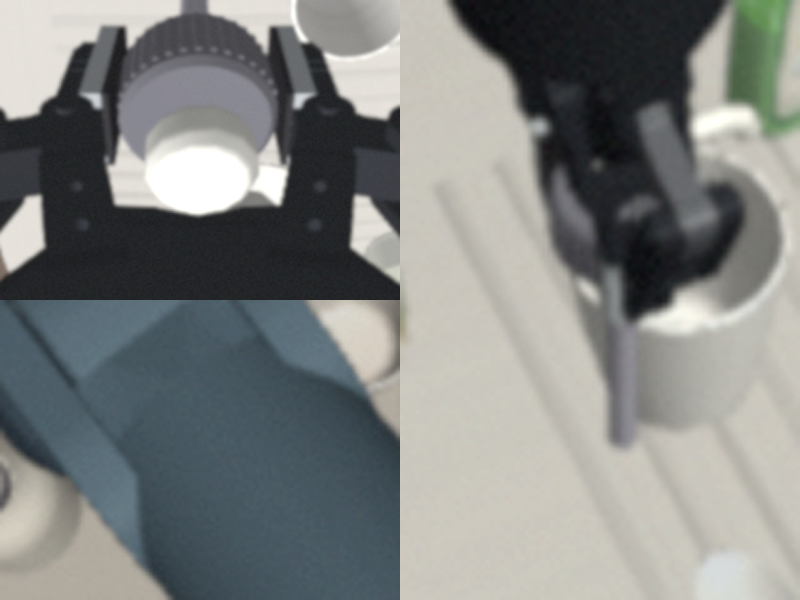

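```bash
python3 - <<'E'
from g import *
w=load('wrist2'); P=np.array([.5508,.2336,.2907])
Oz=P+np.array([0,0,.007])
print('head',proj(w,Oz+[0,0,.046],True))
for th in range(-90,91,30):
    a=np.radians(-90+th); e=np.array([np.cos(a),np.sin(a),0])
    print(th,proj(w,Oz+[0,0,.034]+.046*e,True),proj(w,Oz+[0,0,.034]+.025*e,True))
for q in ([.528,.054,.1],[.528,.02,.1],[.56,.054,.1],[.6,-.13,.06],[.6,-.06,.01],[.56,-.13,0.01]): print(q,proj(w,q,True))
a=cv2.imread('pics/wrist2.png'); print(a[318:326:2,284:304:3].tolist()[0], a[322,250])
c=cv2.resize(a[290:345,235:325],(720,440),interpolation=cv2.INTER_CUBIC); cv2.imwrite('pics/m5.png',cv2.convertScaleAbs(c,alpha=1.2))
E
```

```text
head [253.5076 309.8235]
-90 [151.1946 287.9397] [196.33   290.5091]
-60 [171.9502 325.1844] [206.444  311.6853]
-30 [209.1078 349.4191] [227.3926 326.1021]
0 [254.0943 357.6902] [253.8704 331.1314]
30 [299.0014 349.1742] [280.2882 325.9541]
60 [335.9109 324.7153] [301.0577 311.412 ]
90 [356.2238 287.3018] [310.8821 290.161 ]
[0.528, 0.054, 0.1] [238.3157 289.1355]
[0.528, 0.02, 0.1] [239.0885 307.0172]
[0.56, 0.054, 0.1] [261.1605 289.1295]
[0.6, -0.13, 0.06] [281.3311 350.7147]
[0.6, -0.06, 0.01] [281.2299 306.8831]
[0.56, -0.13, 0.01] [259.532  332.6567]
[[125, 129, 130], [149, 152, 153], [170, 174, 175], [171, 175, 176], [171, 176, 177], [170, 175, 176], [110, 112, 113]] [178 183 184]
```

View pics/m5.png

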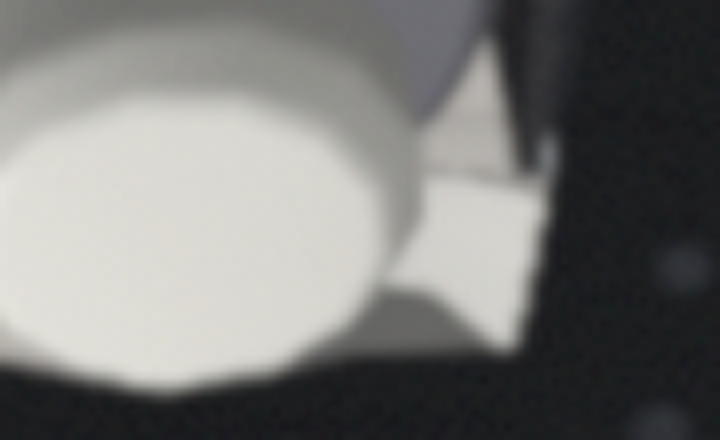

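The white patch is the saucer (projected there), so the spout is hidden behind the head, still aligned. Slots are at about 147.5°/327.5° azimuth. Now measure the tube tip and head in the tool frame.

```bash
python3 - <<'E'
from g import *
w,s=load('wrist2'),load('side2'); P=np.array([.5508,.2336,.2907])
u,v=proj(s,P).astype(int); print(u,v)
ts=(u-40+222/5-.4, max(v-50,0)+440/5-.4); tw=(253.3-.3,184-.3); print(ts)
print('tip',tri(ray(w,*tw,True),ray(s,*ts)))
for tag,box in (('wrist2',(235,160,275,240)),('side2',(u-20,v,u+30,v+60))):
    a=cv2.cvtColor(cv2.imread(f'pics/{tag}.png'),cv2.COLOR_BGR2HSV); x0,y0,x1,y1=box
    m=(a[y0:y1,x0:x1,2]<120)
    for r in range(0,y1-y0,4):
        c=np.flatnonzero(m[r]); print(tag,y0+r,(x0+c.min(),x0+c.max(),len(c)) if len(c) else None)
E
```

```text
243 175
(np.float64(247.0), np.float64(212.6))
tip (array([0.5499, 0.2314, 0.1714]), [np.float64(0.00017749877231776259), np.float64(0.00017749877231785707)])
wrist2 160 None
wrist2 164 None
wrist2 168 None
wrist2 172 None
wrist2 176 None
wrist2 180 None
wrist2 184 (np.int64(250), np.int64(257), 8)
wrist2 188 (np.int64(248), np.int64(258), 11)
wrist2 192 (np.int64(248), np.int64(258), 11)
wrist2 196 (np.int64(248), np.int64(259), 12)
wrist2 200 (np.int64(248), np.int64(259), 12)
wrist2 204 (np.int64(248), np.int64(259), 12)
wrist2 208 (np.int64(247), np.int64(259), 13)
wrist2 212 (np.int64(247), np.int64(259), 13)
wrist2 216 (np.int64(247), np.int64(260), 14)
wrist2 220 (np.int64(247), np.int64(260), 14)
wrist2 224 (np.int64(246), np.int64(260), 15)
wrist2 228 (np.int64(246), np.int64(260), 15)
wrist2 232 (np.int64(243), np.int64(267), 25)
wrist2 236 (np.int64(235), np.int64(274), 40)
side2 175 (np.int64(232), np.int64(272), 41)
side2 179 (np.int64(235), np.int64(272), 38)
side2 183 (np.int64(237), np.int64(272), 31)
side2 187 (np.int64(238), np.int64(254), 17)
side2 191 (np.int64(239), np.int64(254), 16)
side2 195 (np.int64(241), np.int64(264), 24)
side2 199 (np.int64(242), np.int64(264), 23)
side2 203 (np.int64(244), np.int64(263), 20)
side2 207 (np.int64(244), np.int64(264), 21)
side2 211 (np.int64(244), np.int64(251), 8)
side2 215 None
side2 219 None
side2 223 None
side2 227 None
side2 231 None
```

Call:
move_arm(steps=[[[0,0,0],[0,-0.1,0]],[[0,0,0],[0,-0.2,0]],[[0,0,0],[0,-0.3,0]],[[-0.05,0,0],[0,-0.4,0]],[[-0.1,0,0],[0,-0.5,0]],[[-0.15,0,0.005],[0,-0.6,0]],[[-0.2,0,0.01],[0,-0.7,0]],[[-0.25,0,0.01],[0,-0.8,0]],[[-0.3,0,0.015],[0,-0.9,0]],[[-0.346,0,0.015],[0,-0.9,0]],[[-0.346,0,0.015],[0,-0.9,0]]])

```text
t: 7.25
position: [0.5547, 0.3763, 0.2905]
tcp_rot: [[0.977, -0.001, 0.215], [-0.215, 0.004, 0.977], [-0.002, -1.0, 0.003]]
contact_force: [-0.6, 0.7, -1.3]
opening: 0.0407
```

Call:
move_arm(steps=[[[0,0,0],[0,-0.1,0]],[[0,0,0],[0,-0.2,0]],[[0,0,0],[0,-0.3,0]],[[0,0,0],[0,-0.4,0]],[[0,0,0],[0,-0.5,0]],[[0,0,0],[0,-0.6,0]],[[0,0,0],[0,-0.7,0]],[[0,0,0],[0,-0.8,0]],[[0,0,0],[0,-0.816,0]],[[0,0,0],[0,-0.816,0]],[[0,0,0],[0,-0.816,0]]])

```text
t: 8.35
position: [0.5565, 0.3726, 0.2904]
tcp_rot: [[0.54, 0.001, -0.842], [0.842, -0.0, 0.54], [0.0, -1.0, -0.0]]
contact_force: [-0.2, 0.3, -1.3]
opening: 0.041
```

```bash
python3 - <<'E'
from g import *
for n in ('wrist','top','side'): s=snap(n,n+'3')
o=env.observe(); R=o['tcp_rot']; print(o['t'],o['position'],R,o['contact_force'],o['moment'],o['opening'],o['qpos'])
print('yaw tool x',np.degrees(np.arctan2(R[1,0],R[0,0])))
w=load('wrist3'); u,v=proj(w,[.5586,.3733,.145],True).astype(int); print('hole px',u,v,'tip px',proj(w,o['position']-[0,0,.119],True))
a=cv2.imread('pics/wrist3.png'); k=load('side3'); us,vs=proj(k,[.5586,.3733,.16]).astype(int); print(us,vs)
b=cv2.imread('pics/side3.png')[vs-40:vs+35,us-25:us+25]
r=lambda a,w,h:cv2.convertScaleAbs(cv2.resize(a,(w,h),interpolation=cv2.INTER_CUBIC),alpha=1.3)
cv2.imwrite('pics/m6.png',np.hstack([r(a[v-50:v+70,u-40:u+40],400,600),r(b,400,600)]))
E
```

```text
8.5 [0.5562 0.3731 0.2905] [[ 0.5381  0.0006 -0.8429]
 [ 0.8429  0.0002  0.5381]
 [ 0.0005 -1.     -0.0004]] [-0.5357 -0.077  -0.6084] [-0.0226 -0.0429  0.0521] 0.040879145615098186 [ 0.1114  0.6526 -1.1669  1.4363  0.5987  1.44    1.5192]
yaw tool x 57.447378772142294
hole px 254 178 tip px [256.2823 185.5727]
170 243
```

View pics/m6.png

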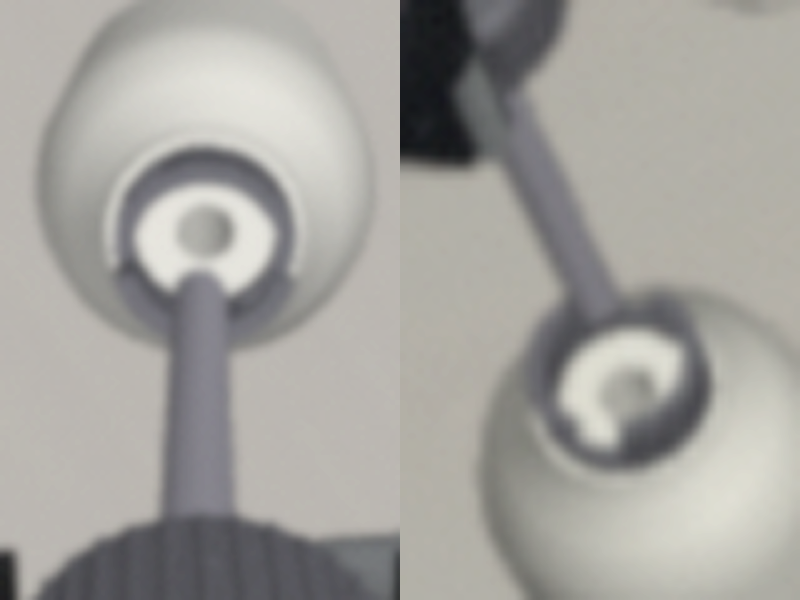

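Tip at (201,297)/5 and hole at (205,232)/5 in the wrist crop; side: tip (600,305)/8, hole (630,388)/8. Slots left and right in the wrist view, in line with the pins (tool z).

```bash
python3 - <<'E'
from g import *
w,s=load('wrist3'),load('side3'); o=env.observe();P=o['position'];R=o['tcp_rot']
t=onz(w,253.8,187,P[2]-.119,True); h=onz(w,254.6,174.0,.127,True)
ts=onz(s,169.6,240.7,P[2]-.119); hs=onz(s,173.3,251.1,.127)
print('wrist tip',t,'hole',h,'diff',(h-t)[:2]); print('side tip',ts,'hole',hs,'diff',(hs-ts)[:2])
tt=tri(ray(w,253.8,187,True),ray(s,169.6,240.7)); print(tt, tri(ray(w,254.6,174.0,True),ray(s,173.3,251.1)))
L=lambda x,y,z=.145: onz(w,214+x/5-.4,128+y/5-.4,z,True)
for n,p in dict(l=(118,265),r=(294,272),l2=(108,250),lowL=(128,275),lowR=(285,285),top=(205,147),bot=(203,348),lef=(120,225),rig=(294,225)).items():
    q=L(*p); e=q-h; print(n,q,np.hypot(*e[:2]),np.degrees(np.arctan2(e[1],e[0])))
print('tip in tool',R.T@(t-P)*1e3,'hole in tool',R.T@(h-P)*1e3)
# cap px dims
a=cv2.imread('pics/wrist3.png'); k=cv2.cvtColor(a,cv2.COLOR_BGR2GRAY)
for r in (232,236,240,246,252): print(r,k[r,205:305:3])
E
```

```text
wrist tip [0.5589 0.373  0.1715] hole [0.5584 0.3733 0.127 ] diff [-0.0006  0.0003]
side tip [0.5578 0.3729 0.1715] hole [0.5585 0.374  0.127 ] diff [0.0008 0.0011]
(array([0.559 , 0.3732, 0.1696]), [np.float64(0.00039213565944253183), np.float64(0.0003921356594425842)]) (array([0.5587, 0.3737, 0.1263]), [np.float64(0.0003273580645799519), np.float64(0.00032735806457987365)])
l [0.5743 0.3654 0.145 ] 0.017761855888145918 -26.474934920130185
r [0.5449 0.386  0.145 ] 0.018488145522687592 136.80438765867004
l2 [0.5742 0.3616 0.145 ] 0.01967761654718275 -36.36220846838503
lowL [0.5737 0.3683 0.145 ] 0.016167941088713136 -18.166197819286523
lowR [0.5479 0.3873 0.145 ] 0.01750640742527816 126.7239037686907
top [0.5461 0.3543 0.145 ] 0.022617409821146055 -122.7765361673337
bot [0.5694 0.3898 0.145 ] 0.01987892781724866 56.26896265370632
lef [0.5692 0.3586 0.145 ] 0.018311274821232907 -53.54759390981162
rig [0.5397 0.3775 0.145 ] 0.01915659706560662 167.33857267848327
tip in tool [  1.3305 119.0017  -2.2569] hole in tool [  1.2411 163.4682  -1.6039]
232 [142 142 141 142 141 141 141 141 142 141 140 135 120  98  69  69  64  70
  66  82 104 112 137 141 142 140 140 142 140 140 139 137 132 123]
236 [135 135 136 134 138 141 141 142 139 112  78  60  67  62  65  66  61  67
  64  66  67  65  69  74  93  91  90  89  87  87  83  90  92  96]
240 [100 100  92  30 100 141 141 120  70  58  64  59  66  63  65  64  61  72
  66  66  67  62  69  64  68  68  87  92  92  77  28  81  99 100]
246 [100  99  58  25  87 129  68  57  62  59  65  59  67  62  63  65  61  68
  67  62  69  63  67  66  67  64  64  70  82  66  21  45  97  99]
252 [ 99  87  30  22  41  60  62  58  60  60  64  71  74  65  72  73  75  78
  78  79  77  72  78  70  67  69  66  65  71  67  21  26  78 100]
```

```bash
python3 - <<'E'
from g import *
w=load('wrist3'); o=env.observe();P=o['position'];R=o['tcp_rot']
for z in (.0045,.006,.0075): print(z,(R.T@(onz(w,254.6,230.7,P[2]+z,True)-P)*1e3)[[0,2]]+[21,0])
w2=load('wrist2');P2=np.array([.5508,.2336,.2907]);R2=frame([0,0,-1],[-.0016,-1,0])
print('head',R2.T@(onz(w2,256.4,319.8,P2[2]+.052,True)-P2)*1e3,'tip',R2.T@(onz(w2,253,183.7,P2[2]-.119,True)-P2)*1e3)
# m4 cap top-face outline: far (camera side) edge of top face ~ row
a=cv2.imread('pics/wrist3.png'); cv2.imwrite('pics/m7.png',cv2.convertScaleAbs(cv2.resize(a[220:345,195:315],(576,600),interpolation=cv2.INTER_CUBIC),alpha=1.4))
E
```

```text
0.0045 [ 5.8091 -1.2294]
0.006 [ 5.0587 -1.2249]
0.0075 [ 4.3082 -1.2203]
head [  6.6233 -52.       1.1633] tip [  2.2696 119.      -0.8454]
```

View pics/m7.png

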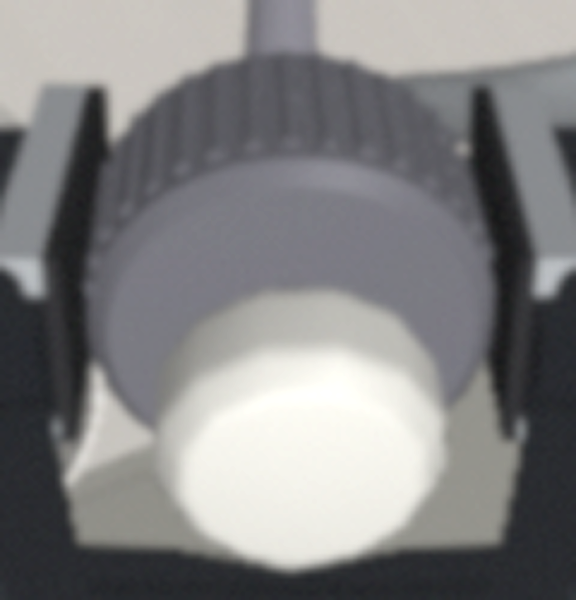

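m7: head centre ≈(307,455)/4.8, cap face (292,270)/4.8; pump sits ~5 mm toward +x in the tool, with a slight lean of about 1°. Tip is within ~0.5 mm of the hole. Lower into the collar.

Call:
move_arm(steps=[[[0.001,0.02,0.001],[0,0,0]],[[0.001,0.045,0.001],[0,0,0]],[[0.001,0.07,0.001],[0,0,0]],[[0.001,0.09,0.001],[0,0,0]],[[0.001,0.1,0.001],[0,0,0]],[[0.001,0.1,0.001],[0,0,0]],[[0.001,0.1,0.001],[0,0,0]]])

```text
t: 9.2
position: [0.5561, 0.374, 0.2505]
tcp_rot: [[0.537, 0.0, -0.843], [0.843, 0.001, 0.537], [0.001, -1.0, 0.0]]
contact_force: [-0.4, -0.2, -1.3]
opening: 0.0408
```

```bash
python3 - <<'E'
from g import *
w=snap('wrist','wrist4');s=snap('side','side4'); o=env.observe();P=o['position'];R=o['tcp_rot']; print(o['t'],P,R[:,0],o['contact_force'],o['moment'])
u,v=proj(w,[.5584,.3733,.127],True).astype(int);us,vs=proj(s,[.5584,.3733,.135]).astype(int);print(u,v,us,vs, proj(w,P-[0,0,.119],True))
a=cv2.imread('pics/wrist4.png')[v-25:v+35,u-20:u+20]; b=cv2.imread('pics/side4.png')[vs-30:vs+30,us-20:us+20]
r=lambda a:cv2.convertScaleAbs(cv2.resize(a,(400,600),interpolation=cv2.INTER_CUBIC),alpha=1.3)
cv2.imwrite('pics/m8.png',np.hstack([r(a),r(b)]))
E
```

```text
9.3 [0.5563 0.3741 0.251 ] [0.5371 0.8435 0.0016] [ 0.162  -0.1245 -0.8287] [-0.0124  0.0462  0.0237]
253 184 172 249 [255.6371 185.5984]
```

View pics/m8.png

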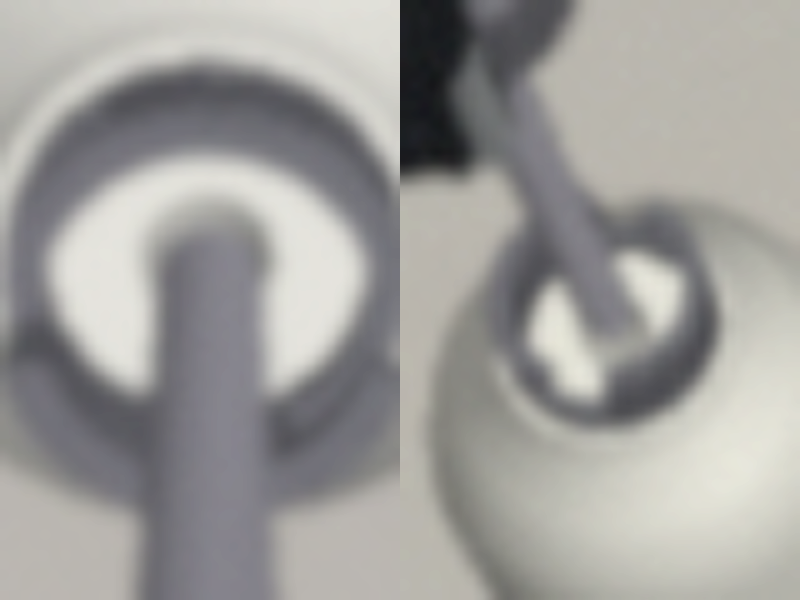

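Wrist: tube centred in the hole sideways (211 vs 208 of 10x), about 0.6–1 mm too far towards the image bottom (+x tool). Side view roughly aligned. Correct −0.7 mm and go down gently.

Call:
move_arm(steps=[[[-0.002,0,0],[0,0,0]],[[-0.002,0.004,0],[0,0,0]],[[-0.002,0.008,0],[0,0,0]],[[-0.002,0.012,0],[0,0,0]],[[-0.002,0.016,0],[0,0,0]],[[-0.002,0.016,0],[0,0,0]]])

```text
t: 9.9
position: [0.5556, 0.373, 0.2436]
tcp_rot: [[0.537, -0.0, -0.844], [0.844, 0.0, 0.537], [0.0, -1.0, 0.0]]
contact_force: [0.6, 0.1, -0.3]
opening: 0.041
```

Call:
move_arm(steps=[[[0,0.004,0],[0,0,0]],[[0,0.008,0],[0,0,0]],[[0,0.012,0],[0,0,0]],[[0,0.012,0],[0,0,0]]])

```text
t: 10.3
position: [0.5556, 0.373, 0.2388]
tcp_rot: [[0.537, -0.0, -0.844], [0.844, 0.0, 0.537], [0.0, -1.0, 0.0]]
contact_force: [0.2, 0.0, -1.5]
opening: 0.041
```

Call:
move_arm(steps=[[[-0.0005,0.015,-0.0003],[0,0,0]],[[-0.001,0.03,-0.0007],[0,0,0]],[[-0.0014,0.045,-0.001],[0,0,0]],[[-0.0018,0.06,-0.0013],[0,0,0]],[[-0.0023,0.075,-0.0017],[0,0,0]],[[-0.0027,0.09,-0.002],[0,0,0]],[[-0.003,0.1,-0.0022],[0,0,0]],[[-0.003,0.1,-0.0022],[0,0,0]]])

```text
t: 11.1
position: [0.5555, 0.3715, 0.1983]
tcp_rot: [[0.537, -0.001, -0.844], [0.844, 0.0, 0.537], [-0.0, -1.0, 0.001]]
contact_force: [-0.0, 0.8, -2.1]
opening: 0.0406
```

Call:
move_arm(steps=[[[-0.0005,0.015,-0.0003],[0,0,0]],[[-0.001,0.03,-0.0007],[0,0,0]],[[-0.0014,0.045,-0.001],[0,0,0]],[[-0.0018,0.06,-0.0013],[0,0,0]],[[-0.0023,0.075,-0.0017],[0,0,0]],[[-0.0027,0.088,-0.002],[0,0,0]],[[-0.0027,0.088,-0.002],[0,0,0]]])

```text
t: 11.8
position: [0.5554, 0.3703, 0.1629]
tcp_rot: [[0.537, -0.001, -0.844], [0.844, 0.0, 0.537], [-0.0, -1.0, 0.001]]
contact_force: [0.0, 2.5, -3.5]
opening: 0.0407
```

```bash
python3 - <<'E'
from g import *
w=snap('wrist','wrist5');s=snap('side','side5');o=env.observe();P=o['position'];R=o['tcp_rot']; print(o['t'],P,o['contact_force'],o['moment'])
h=np.array([.5584,.3733,.145]);print('collar in tool',R.T@(h-P)*1e3)
E
```

```text
11.9 [0.5556 0.3702 0.1634] [-0.3222  1.832  -2.6835] [0.4673 0.0256 0.0273]
collar in tool [ 4.1389 18.3684 -0.7482]
```

Call:
move_arm(steps=[[[0.0025,0,0.001],[0,0,0]],[[0.0025,0,0.001],[0,0,0]],[[0.0025,0,0.001],[0,0,0]]])

```text
t: 12.2
position: [0.556, 0.3713, 0.164]
tcp_rot: [[0.537, -0.0, -0.843], [0.843, 0.0, 0.537], [0.0, -1.0, 0.0]]
contact_force: [-0.9, 1.8, -1.5]
opening: 0.0408
```

```bash
python3 - <<'E'
from g import *
f=np.mean([env.observe()['contact_force'] for _ in range(1)],0)
o=env.observe();P=o['position'];R=o['tcp_rot'];print(P,o['contact_force'],o['moment'],R.T@o['contact_force'])
w=snap('wrist','wrist6');h=np.array([.5584,.3733,.145]);print('collar in tool',R.T@(h-P)*1e3)
a=cv2.imread('pics/wrist6.png');k=cv2.cvtColor(a,cv2.COLOR_BGR2GRAY)
print('collar near edge',proj(w,h-.0195*R[:,0],True),'cap near bottom',proj(w,P+[0,0,.0057]+(.004-.021)*R[:,0],True), 'shoulder', proj(w,h-[0,0,.018]-.0195*R[:,0],True))
print('col250-260 mean rows170-250'); print([(r,int(k[r,250:261].mean())) for r in range(180,250)])
E
```

```text
[0.556  0.3713 0.164 ] [-0.8838  1.823  -1.5069] [ 0.2873  0.2095 -0.0091] [1.0626 1.5072 1.7246]
collar in tool [ 3.0145 18.9831 -0.9514]
collar near edge [254.3283 210.5133] cap near bottom [256.039  228.0431] shoulder [254.4047 199.8091]
col250-260 mean rows170-250
[(180, 167), (181, 167), (182, 166), (183, 166), (184, 166), (185, 165), (186, 165), (187, 165), (188, 164), (189, 164), (190, 163), (191, 161), (192, 158), (193, 155), (194, 153), (195, 150), (196, 152), (197, 159), (198, 165), (199, 156), (200, 127), (201, 89), (202, 67), (203, 62), (204, 62), (205, 62), (206, 62), (207, 62), (208, 62), (209, 64), (210, 70), (211, 78), (212, 83), (213, 86), (214, 87), (215, 89), (216, 97), (217, 116), (218, 130), (219, 123), (220, 109), (221, 99), (222, 97), (223, 96), (224, 96), (225, 96), (226, 96), (227, 96), (228, 96), (229, 94), (230, 87), (231, 74), (232, 64), (233, 62), (234, 62), (235, 62), (236, 62), (237, 62), (238, 62), (239, 62), (240, 63), (241, 63), (242, 62), (243, 63), (244, 62), (245, 62), (246, 62), (247, 63), (248, 65), (249, 67)]
```

```bash
python3 - <<'E'
from g import *
w=load('wrist6');a=cv2.imread('pics/wrist6.png');k=cv2.cvtColor(a,cv2.COLOR_BGR2GRAY)
o=env.observe();P=o['position'];R=o['tcp_rot'];h=np.array([.5584,.3733,.145])
for r in (206,212,219,225): print(r,[int(x) for x in k[r,205:306:2]])
for tag in ('wrist6',):
  # bottle silhouette at widest
  for z in (.145,): print([proj(w,h+.0195*(np.cos(t)*-R[:,0]+np.sin(t)*R[:,2]),True).round(1).tolist() for t in np.radians([-90,-60,-30,0,30,60,90])])
print('plug end pred',[proj(w,P+[0,0,.0057-.014]+(.005)*R[:,0]+.0138*(np.cos(t)*-R[:,0]+np.sin(t)*R[:,2]),True).round(1).tolist() for t in np.radians([-60,-30,0,30,60])])
# dispenser in side: before vs now
for tag in ('side0','side5'):
  s=load(tag);g=cv2.cvtColor(s['color'],cv2.COLOR_RGB2HSV)
d=cv2.absdiff(load('side0')['color'],load('side5')['color']).max(2)[265:300,145:215]; print((d>25).sum(), d.max())
E
```

```text
206 [108, 107, 113, 120, 127, 129, 129, 129, 130, 130, 130, 126, 123, 139, 160, 142, 98, 71, 61, 60, 61, 61, 61, 62, 62, 61, 63, 62, 64, 65, 65, 65, 67, 80, 120, 156, 163, 152, 149, 154, 157, 156, 156, 156, 155, 155, 152, 146, 141, 134, 130]
212 [119, 106, 112, 118, 122, 122, 122, 122, 123, 119, 116, 148, 154, 101, 79, 84, 80, 70, 66, 71, 77, 81, 84, 85, 84, 85, 83, 84, 82, 80, 75, 71, 68, 66, 65, 65, 75, 129, 164, 151, 145, 150, 150, 150, 150, 151, 149, 143, 137, 132, 132]
219 [135, 114, 106, 112, 115, 115, 114, 114, 112, 120, 158, 131, 81, 70, 82, 87, 88, 87, 92, 113, 140, 151, 148, 129, 115, 111, 118, 136, 151, 148, 127, 101, 90, 87, 87, 85, 76, 67, 80, 151, 158, 139, 143, 143, 143, 143, 142, 135, 128, 130, 136]
225 [136, 135, 115, 107, 111, 112, 111, 110, 110, 133, 146, 92, 85, 87, 89, 116, 158, 170, 171, 170, 151, 91, 87, 93, 98, 100, 100, 95, 89, 112, 162, 171, 171, 167, 138, 97, 88, 88, 84, 106, 158, 137, 135, 136, 136, 136, 132, 124, 128, 136, 138]
[[222.9, 239.3], [226.5, 225.2], [238.0, 214.5], [254.3, 210.5], [270.7, 214.5], [282.2, 225.3], [285.8, 239.4]]
plug end pred [[235.3, 240.7], [243.9, 233.0], [256.0, 230.2], [268.0, 233.0], [276.5, 240.7]]
1830 35
```

```bash
python3 - <<'E'
from g import *
w=load('wrist6');o=env.observe();P=o['position'];R=o['tcp_rot'];h=np.array([.5584,.3733,.145]);x=R[:,0]
print('inner top near',proj(w,h-.015*x,True),'outer top near',proj(w,h-.0195*x,True))
print('hole near',proj(w,h-[0,0,.018]-.00625*x,True),'tube near if centred',proj(w,h-[0,0,.018]-.005*x,True))
a=load('wrist6')['color'].astype(int)
for c in (240,244,246,248,250,252,254,256,258,260,262,264,266,268): print(c,[int(v) for v in a[208:236,c].mean(1)])
print(a[222,255],a[228,255],a[224,244],a[205,254])
E
```

```text
inner top near [254.3289 217.4434] outer top near [254.3248 210.5125]
hole near [254.41   218.4305] tube near if centred [254.4108 220.1368]
240 [71, 70, 69, 67, 67, 73, 81, 86, 88, 87, 88, 91, 101, 123, 146, 161, 167, 169, 169, 170, 169, 169, 169, 165, 147, 108, 75, 65]
244 [60, 60, 62, 66, 75, 81, 85, 87, 89, 91, 102, 126, 152, 165, 168, 168, 167, 166, 163, 163, 163, 163, 160, 143, 107, 73, 62, 61]
246 [62, 62, 64, 70, 80, 85, 87, 88, 89, 96, 119, 147, 161, 159, 148, 136, 127, 120, 114, 112, 113, 114, 109, 93, 73, 62, 60, 61]
248 [62, 63, 68, 78, 85, 87, 89, 88, 91, 106, 133, 150, 143, 122, 102, 89, 84, 83, 83, 82, 83, 83, 81, 73, 68, 67, 66, 66]
250 [63, 65, 70, 79, 85, 88, 88, 89, 96, 117, 140, 139, 118, 99, 94, 91, 92, 92, 92, 92, 92, 92, 87, 75, 67, 65, 64, 64]
252 [63, 66, 73, 80, 85, 87, 89, 90, 100, 118, 129, 119, 103, 98, 97, 97, 97, 97, 97, 97, 97, 95, 87, 74, 62, 60, 59, 60]
254 [62, 65, 73, 81, 86, 88, 88, 90, 99, 116, 122, 113, 104, 102, 101, 100, 102, 101, 101, 101, 99, 96, 85, 72, 65, 63, 63, 62]
256 [63, 65, 71, 78, 84, 87, 88, 90, 99, 114, 120, 112, 105, 102, 101, 1
[... 171 characters left out ...]
 66, 65]
260 [65, 66, 70, 78, 83, 87, 87, 89, 94, 115, 140, 145, 129, 108, 96, 93, 92, 91, 92, 92, 92, 91, 84, 73, 63, 60, 61, 60]
262 [65, 64, 67, 75, 82, 86, 87, 89, 91, 101, 128, 149, 153, 141, 122, 105, 97, 92, 90, 91, 94, 96, 99, 91, 76, 68, 65, 65]
264 [64, 66, 67, 71, 79, 84, 87, 89, 89, 93, 111, 139, 158, 165, 162, 156, 148, 141, 136, 138, 143, 149, 150, 135, 101, 73, 66, 66]
266 [64, 65, 67, 69, 74, 79, 85, 88, 88, 89, 95, 113, 140, 160, 168, 169, 168, 168, 167, 167, 168, 169, 166, 153, 117, 80, 64, 63]
268 [65, 66, 66, 67, 70, 74, 81, 86, 87, 88, 89, 95, 114, 140, 159, 167, 169, 170, 169, 169, 169, 169, 167, 156, 126, 91, 70, 64]
[100  99 105] [100  99 106] [170 169 164] [61 61 64]
```

Call:
move_arm(steps=[[[-0.001,0.01,0],[0,0,0]],[[-0.002,0.02,-0.001],[0,0,0]],[[-0.0025,0.027,-0.0015],[0,0,0]],[[-0.0025,0.031,-0.0015],[0,0,0]],[[-0.0025,0.034,-0.0015],[0,0,0]],[[-0.0025,0.034,-0.0015],[0,0,0]]])

```text
t: 12.85
position: [0.556, 0.3705, 0.1503]
tcp_rot: [[0.537, 0.0, -0.844], [0.844, 0.001, 0.537], [0.001, -1.0, 0.0]]
contact_force: [-1.8, 1.5, -1.0]
opening: 0.0405
```

```bash
cat > st.py <<'E'
from g import *
o=env.observe();P=o['position'];R=o['tcp_rot'];h=np.array([.5584,.3733,.145])
print(o['t'],P,'F',o['contact_force'],'Ftool',R.T@o['contact_force'],'M',o['moment'],'collar in tool',R.T@(h-P)*1e3,'yaw',np.degrees(np.arctan2(R[1,0],R[0,0])),o['opening'])
E
python3 st.py
```

```text
12.85 [0.556  0.3705 0.1503] F [-1.807   1.4918 -1.0404] Ftool [0.2874 1.0415 2.325 ] M [0.4727 0.099  0.0311] collar in tool [ 3.6966  5.2642 -0.5507] yaw 57.52584235866148 0.04051335665207123
```

Call:
move_arm(steps=[[[0,0.002,0.001],[0,0,0]],[[0,0.005,0.001],[0,0,0]],[[0,0.008,0.001],[0,0,0]],[[0,0.011,0.001],[0,0,0]],[[0,0.011,0.001],[0,0,0]]])

```text
t: 13.35
position: [0.5558, 0.3703, 0.1457]
tcp_rot: [[0.537, 0.0, -0.843], [0.843, 0.0, 0.537], [0.0, -1.0, 0.0]]
contact_force: [-0.9, 2.2, -0.8]
opening: 0.0408
```

```bash
python3 st.py
```

```text
13.35 [0.5558 0.3703 0.1457] F [-0.9432  2.1626 -0.8248] Ftool [1.317  0.8257 1.9572] M [0.4706 0.0572 0.0049] collar in tool [ 3.9255  0.6978 -0.627 ] yaw 57.505195858634366 0.040831990305897216
```

Call:
move_arm(steps=[[[0,0.003,0],[0,0,0]],[[0,0.006,0],[0,0,0]],[[0,0.009,0],[0,0,0]],[[0,0.009,0],[0,0,0]]])

```text
t: 13.75
position: [0.5557, 0.3703, 0.1421]
tcp_rot: [[0.537, -0.0, -0.844], [0.844, 0.0, 0.537], [0.0, -1.0, 0.0]]
contact_force: [-0.5, 1.5, -0.7]
opening: 0.0409
```

```bash
python3 st.py
```

```text
13.75 [0.5557 0.3703 0.1421] F [-0.5449  1.4828 -0.7214] Ftool [0.9579 0.7219 1.2558] M [ 0.4281  0.005  -0.0008] collar in tool [ 3.9761 -2.9489 -0.7191] yaw 57.51450517649133 0.040910322002664
```

Still no resistance; go on in small steps until contact.

Call:
move_arm(steps=[[[0,0.003,0],[0,0,0]],[[0,0.005,0],[0,0,0]],[[0,0.007,0],[0,0,0]],[[0,0.007,0],[0,0,0]]])

```text
t: 14.15
position: [0.5557, 0.3704, 0.1394]
tcp_rot: [[0.537, 0.0, -0.844], [0.844, 0.0, 0.537], [0.0, -1.0, 0.0]]
contact_force: [0.2, 1.7, -0.9]
opening: 0.0408
```

```bash
python3 st.py
```

```text
14.15 [0.5557 0.3704 0.1394] F [ 0.186   1.6523 -0.8522] Ftool [1.4933 0.8529 0.7304] M [0.5136 0.0262 0.0268] collar in tool [ 3.9119 -5.6225 -0.7524] yaw 57.515540934995926 0.04083879561398782
```

Call:
move_arm(steps=[[[0,0.002,0],[0,0,0]],[[0,0.004,0],[0,0,0]],[[0,0.004,0],[0,0,0]]])

```text
t: 14.45
position: [0.5557, 0.3704, 0.1378]
tcp_rot: [[0.537, 0.0, -0.844], [0.844, 0.0, 0.537], [0.0, -1.0, 0.0]]
contact_force: [-0.6, 2.3, -1.0]
opening: 0.0408
```

```bash
python3 st.py
```

```text
14.45 [0.5557 0.3704 0.1378] F [-0.5949  2.3057 -0.9825] Ftool [1.6249 0.9835 1.7401] M [0.4601 0.1136 0.021 ] collar in tool [ 3.9242 -7.2019 -0.7315] yaw 57.511774702417426 0.04084229025511939
```

Call:
move_arm(steps=[[[0,0.002,0],[0,0,0]],[[0,0.004,0],[0,0,0]],[[0,0.004,0],[0,0,0]]])

```text
t: 14.75
position: [0.5557, 0.3708, 0.1373]
tcp_rot: [[0.537, 0.001, -0.844], [0.844, 0.001, 0.537], [0.001, -1.0, -0.0]]
contact_force: [-2.2, 1.0, 4.0]
opening: 0.0407
```

```bash
python3 st.py; python3 - <<'E'
from g import *
w=snap('wrist','wrist7');s=snap('side','side7');a=w['color'].astype(int).mean(2)
for c in (240,248,255,262,270): print(c,[int(v) for v in a[190:250:2,c]])
E
```

```text
14.75 [0.5557 0.3708 0.1373] F [-2.2349  1.0112  3.967 ] Ftool [-0.3429 -3.9673  2.4283] M [0.3102 0.356  0.0434] collar in tool [ 3.5513 -7.7239 -0.9434] yaw 57.51802105573801 0.040662198913491786
240 [158, 159, 159, 158, 157, 156, 155, 154, 153, 152, 148, 142, 138, 145, 164, 130, 69, 58, 59, 60, 60, 59, 63, 63, 62, 63, 62, 63, 62, 63]
248 [162, 163, 161, 160, 160, 159, 159, 158, 156, 153, 148, 143, 151, 163, 117, 64, 61, 61, 62, 61, 63, 65, 66, 65, 64, 64, 64, 63, 64, 67]
255 [165, 164, 164, 163, 163, 163, 161, 161, 159, 155, 151, 147, 157, 155, 94, 63, 62, 63, 63, 64, 64, 65, 64, 64, 64, 64, 64, 63, 62, 70]
262 [167, 166, 165, 166, 165, 164, 164, 163, 162, 160, 154, 150, 152, 163, 125, 69, 64, 64, 64, 63, 63, 65, 63, 64, 63, 63, 61, 61, 60, 64]
270 [167, 168, 168, 167, 167, 166, 165, 165, 164, 163, 159, 155, 150, 151, 163, 137, 77, 66, 66, 64, 65, 65, 66, 65, 67, 67, 65, 64, 64, 62]
```

```bash
python3 - <<'E'
from g import *
w=load('wrist7');o=env.observe();P=o['position'];R=o['tcp_rot'];x=R[:,0];h=np.array([.5584,.3733,.145])
print('pred cap bottom near edge if flush',proj(w,h-.021*x,True),'if 5.5 high',proj(w,h+[0,0,.0055]-.021*x,True))
print('collar base near',proj(w,h-[0,0,.018]-.0195*x,True))
print('top edge if flush',proj(w,h+[0,0,.024]-.021*x,True),proj(w,h+[0,0,.024]-.0195*x,True),'high',proj(w,h+[0,0,.0295]-.021*x,True))
a=w['color'].astype(int)
for c in (252,255,258): print(c,[tuple(a[r,c]) and int(a[r,c].mean()) for r in range(214,262)])
# sharper: wrist3 has cap against background
b=load('wrist3')['color'].astype(int).mean(2)
print('w3',[int(v) for v in b[240:262,254:258].mean(1)])
for ox,z0,r in [(5,6,.021),(4,7.7,.021),(3.5,9,.021),(1.5,13.2,.021)]:
    p=load('wrist3');P3=np.array([.5562,.3731,.2905])
    print(ox,z0,proj(p,P3+[0,0,z0/1e3]+(ox/1e3-.021)*x,True)[1],proj(p,P3+[0,0,z0/1e3+.024]+(ox/1e3-.021)*x,True)[1],'head',proj(p,P3+[0,0,z0/1e3+.046]+(ox/1e3)*x,True))
E
```

```text
pred cap bottom near edge if flush [254.2001 229.0465] if 5.5 high [254.1644 233.9908]
collar base near [254.3039 217.3325]
top edge if flush [254.0254 253.3197] [254.029  256.2329] high [253.9774 260.014 ]
252 [155, 162, 156, 131, 98, 74, 64, 62, 63, 62, 63, 63, 63, 62, 63, 62, 62, 61, 60, 60, 60, 61, 60, 60, 61, 61, 62, 61, 63, 62, 63, 62, 62, 62, 62, 64, 65, 67, 75, 82, 88, 89, 89, 90, 89, 87, 87, 87]
255 [157, 162, 155, 128, 94, 71, 63, 61, 62, 61, 63, 63, 63, 63, 64, 64, 64, 64, 65, 65, 64, 64, 64, 65, 64, 64, 64, 63, 64, 62, 63, 62, 62, 65, 70, 74, 71, 71, 77, 86, 91, 92, 92, 91, 90, 88, 88, 87]
258 [157, 162, 158, 134, 99, 75, 65, 63, 63, 63, 63, 62, 63, 63, 63, 62, 62, 63, 64, 64, 64, 65, 65, 65, 65, 64, 65, 65, 65, 66, 65, 65, 64, 65, 66, 70, 70, 72, 79, 88, 93, 94, 95, 94, 93, 89, 87, 87]
w3 [69, 68, 67, 67, 67, 66, 66, 66, 70, 75, 75, 73, 78, 88, 94, 96, 96, 96, 95, 92, 90, 89]
5 6 230.60057605656846 254.67435297642936 head [257.499  323.3804]
4 7.7 230.33821553316812 254.7323427975824 head [257.5266 324.5013]
3.5 9 230.60133644120967 255.2980272819379 head [257.5468 325.8282]
1.5 13.2 230.78490083695374 256.4304556892629 head [257.6172 329.6444]
```

Flush: cap top edge at row 252.7 against 253.3 predicted if seated (260 if hung up), and contact load ~5 N. Now the turn about the collar axis.

```bash
python3 - <<'E'
from g import *
c=np.array([3.7,0,-.85])
for th in (10,20,30,40,50,55):
    M=Ro.from_rotvec([0,np.radians(th),0]).as_matrix(); s=(c-M@c)/400; print(th,s.round(4),round(np.radians(th)/1.5,4))
E
```

```text
10 [0.0005 0.     0.0016] 0.1164
20 [0.0013 0.     0.003 ] 0.2327
30 [0.0023 0.     0.0043] 0.3491
40 [0.0035 0.     0.0054] 0.4654
50 [0.0049 0.     0.0063] 0.5818
55 [0.0057 0.     0.0067] 0.64
```

Call:
move_arm(steps=[[[0.0002,0,0.0008],[0,0.058,0]],[[0.0005,0,0.0016],[0,0.116,0]],[[0.0009,0,0.0023],[0,0.174,0]],[[0.0013,0,0.003],[0,0.233,0]],[[0.0013,0,0.003],[0,0.233,0]]])

```text
t: 15.35
position: [0.5547, 0.3722, 0.1373]
tcp_rot: [[0.793, 0.001, -0.609], [0.609, 0.001, 0.793], [0.001, -1.0, 0.0]]
contact_force: [-2.2, 1.0, 6.6]
opening: 0.041
```

```bash
python3 st.py
```

```text
15.35 [0.5547 0.3722 0.1373] F [-2.1901  1.0008  6.6118] Ftool [-1.12   -6.6124  2.1297] M [0.2998 0.4701 0.0182] collar in tool [ 3.6574 -7.7076 -1.3984] yaw 37.50960777874537 0.04104033999482259
```

Call:
move_arm(steps=[[[0.0002,0,0.0008],[0,0.058,0]],[[0.0005,0,0.0016],[0,0.116,0]],[[0.0009,0,0.0023],[0,0.174,0]],[[0.0013,0,0.003],[0,0.233,0]],[[0.0017,0,0.0035],[0,0.277,0]],[[0.0017,0,0.0035],[0,0.277,0]]])

```text
t: 15.95
position: [0.5545, 0.374, 0.1373]
tcp_rot: [[0.971, 0.001, -0.238], [0.238, 0.002, 0.971], [0.001, -1.0, 0.001]]
contact_force: [-2.4, 0.5, 5.4]
opening: 0.0405
```

```bash
python3 st.py
```

```text
15.95 [0.5545 0.374  0.1373] F [-2.4088  0.4543  5.3583] Ftool [-2.2233 -5.3601  1.0226] M [0.4398 0.5166 0.0426] collar in tool [ 3.6034 -7.6996 -1.6324] yaw 13.785905193958719 0.040538321472129636
```

Call:
move_arm(steps=[[[0.0001,0,0.0004],[0,0.024,0]],[[0.0002,0,0.0007],[0,0.047,0]],[[0.0002,0,0.0007],[0,0.047,0]]])

```text
t: 16.25
position: [0.554, 0.3746, 0.1374]
tcp_rot: [[0.985, 0.0, -0.17], [0.17, 0.002, 0.985], [0.0, -1.0, 0.002]]
contact_force: [-3.1, 1.4, 6.5]
opening: 0.0408
```

```bash
python3 st.py
```

```text
16.25 [0.554  0.3746 0.1374] F [-3.1066  1.363   6.4682] Ftool [-2.8269 -6.4656  1.8843] M [0.3987 0.5717 0.0791] collar in tool [ 4.1119 -7.647  -1.9779] yaw 9.802710133501126 0.04075597856135489
```

Call:
move_arm(steps=[[[0.0001,0,0.0004],[0,0.024,0]],[[0.0002,0,0.0007],[0,0.047,0]],[[0.0002,0,0.0007],[0,0.047,0]]])

```text
t: 16.55
position: [0.5542, 0.3748, 0.1373]
tcp_rot: [[0.995, 0.0, -0.1], [0.1, 0.002, 0.995], [0.0, -1.0, 0.002]]
contact_force: [-2.1, 1.7, 6.5]
opening: 0.0409
```

```bash
python3 st.py
```

```text
16.55 [0.5542 0.3748 0.1373] F [-2.0929  1.7046  6.4788] Ftool [-1.9082 -6.476   1.9184] M [0.4241 0.4936 0.0336] collar in tool [ 4.0101 -7.7287 -1.8704] yaw 5.758080025807255 0.04086714965131537
```

Call:
move_arm(steps=[[[0.0001,0,0.0004],[0,0.024,0]],[[0.0002,0,0.0007],[0,0.047,0]],[[0.0002,0,0.0007],[0,0.047,0]]])

```text
t: 16.85
position: [0.5552, 0.3753, 0.1373]
tcp_rot: [[1.0, 0.002, -0.03], [0.03, 0.003, 1.0], [0.002, -1.0, 0.003]]
contact_force: [-1.0, 3.3, 3.9]
opening: 0.0409
```

```bash
python3 st.py
```

```text
16.85 [0.5552 0.3753 0.1373] F [-0.9851  3.3432  3.9315] Ftool [-0.8766 -3.9227  3.3835] M [0.738  0.093  0.1184] collar in tool [ 3.1215 -7.7477 -2.1132] yaw 1.7084187700076081 0.04086417644751537
```

Call:
move_arm(steps=[[[0.0001,0,0.0004],[0,0.024,0]],[[0.0002,0,0.0007],[0,0.047,0]],[[0.0002,0,0.0007],[0,0.047,0]]])

```text
t: 17.15
position: [0.5563, 0.3749, 0.1372]
tcp_rot: [[0.999, 0.003, 0.042], [-0.042, 0.003, 0.999], [0.003, -1.0, 0.003]]
contact_force: [0.5, 3.2, 4.7]
opening: 0.0409
```

```bash
python3 st.py
```

```text
17.15 [0.5563 0.3749 0.1372] F [0.5307 3.1807 4.6824] Ftool [ 0.4123 -4.6725  3.2127] M [ 0.6822 -0.3128  0.0972] collar in tool [ 2.169  -7.7957 -1.4962] yaw -2.388282998010888 0.0408829819462343
```

Stop signature (Mz ≈ 0.1 N m, lateral load jump) at about 54–56° of turn. Gentle lift test to confirm that it is locked.

Call:
move_arm(steps=[[[0,-0.002,0],[0,0,0]],[[0,-0.004,0],[0,0,0]],[[0,-0.006,0],[0,0,0]],[[0,-0.006,0],[0,0,0]]])

```text
t: 17.55
position: [0.555, 0.3734, 0.138]
tcp_rot: [[0.999, -0.0, 0.044], [-0.044, -0.0, 0.999], [-0.0, -1.0, -0.0]]
contact_force: [2.7, 1.9, 1.0]
opening: 0.0408
```

```bash
python3 st.py
```

```text
17.55 [0.555  0.3734 0.138 ] F [2.75   1.9332 0.9516] Ftool [ 2.663  -0.9531  2.0507] M [ 0.6654 -0.4951  0.048 ] collar in tool [ 3.39   -7.0146  0.073 ] yaw -2.495391539697898 0.04079159493816247
```

Call:
move_arm(steps=[[[0,-0.002,0],[0,0,0]],[[0,-0.005,0],[0,0,0]],[[0,-0.005,0],[0,0,0]]])

```text
t: 17.85
position: [0.5531, 0.3715, 0.1382]
tcp_rot: [[0.999, -0.005, 0.043], [-0.044, -0.005, 0.999], [-0.005, -1.0, -0.005]]
contact_force: [-0.1, 0.2, -4.5]
opening: 0.0409
```

```bash
python3 st.py
```

```text
17.85 [0.5531 0.3715 0.1382] F [-0.0843  0.1771 -4.5215] Ftool [-0.0716  4.5209  0.1965] M [-0.002 -0.021  0.002] collar in tool [ 5.2378 -6.8196  1.9494] yaw -2.4936777972817064 0.04086788842565966
```

Locked: pulled with ~4 N it rises only ~1 mm of play. Press lightly, nudge clockwise once more, then release.

Call:
move_arm(steps=[[[0,0.003,0],[0,0,0]],[[0,0.008,0],[0,0,0]],[[0,0.008,0],[0,0.02,0]],[[0,0.008,0],[0,0.04,0]],[[0,0.008,0],[0,0.04,0]]])

```text
t: 18.35
position: [0.5543, 0.3743, 0.1377]
tcp_rot: [[0.995, -0.0, 0.104], [-0.104, 0.0, 0.995], [-0.0, -1.0, 0.0]]
contact_force: [-1.8, -1.0, -0.2]
opening: 0.041
```

```bash
python3 st.py
```

```text
18.35 [0.5543 0.3743 0.1377] F [-1.8222 -0.9579 -0.2274] Ftool [-1.713   0.2277 -1.1417] M [-0.3143  0.2899  0.0154] collar in tool [ 4.1451 -7.2896 -0.608 ] yaw -5.95062691830239 0.04097699717379779
```

Call:
move_arm(steps=[[[0,0.003,0],[0,0,0]],[[0,0.006,0],[0,0.02,0]],[[0,0.006,0],[0,0.04,0]],[[0,0.006,0],[0,0.06,0]]])

```text
t: 18.75
position: [0.5549, 0.377, 0.1375]
tcp_rot: [[0.981, 0.002, 0.192], [-0.192, 0.005, 0.981], [0.001, -1.0, 0.005]]
contact_force: [-2.6, -0.3, 5.3]
opening: 0.0413
```

```bash
python3 st.py; python3 - <<'E'
from g import *
w=snap('wrist','wrist8');s=snap('side','side8')
E
```

```text
18.75 [0.5549 0.377  0.1375] F [-2.6289 -0.2752  5.3159] Ftool [-2.5211 -5.323  -0.7454] M [0.1175 0.5055 0.0932] collar in tool [ 4.2055 -7.4722 -2.9405] yaw -11.063918550794405 0.041324096652819955
```

Call:
move_arm(steps=[[[0,-0.004,0],[0,0,0]],[[0,-0.004,0],[0,0,0]]])

```text
t: 19.05
position: [0.5544, 0.376, 0.1376]
tcp_rot: [[0.982, 0.001, 0.191], [-0.191, 0.003, 0.982], [-0.0, -1.0, 0.003]]
contact_force: [-2.6, 0.6, 4.2]
opening: 0.0406
```

Call:
move_arm(steps=[[[0,0,0],[0,0,0]],[[0,0,0],[0,0,0]],[[0,0,0],[0,0,0]],[[0,0,0],[0,0,0]],[[0,0,0],[0,0,0]],[[0,0,0],[0,0,0]]], fingers=1)

```text
t: 19.65
position: [0.5549, 0.3741, 0.1366]
tcp_rot: [[0.981, 0.0, 0.192], [-0.192, 0.0, 0.981], [0.0, -1.0, 0.0]]
contact_force: [-0.3, 0.5, -1.5]
opening: 0.0853
```

Call:
move_arm(steps=[[[0,-0.03,0],[0,0,0]],[[0,-0.08,0],[0,0,0]],[[0,-0.15,0],[0,0,0]],[[0,-0.25,0],[0,0,0]],[[0,-0.35,0],[0,0,0]],[[0.15,-0.35,0],[0,0,0]],[[0.15,-0.35,0],[0,0,0]],[[0.15,-0.35,0],[0,0,0]]])

```text
t: 20.45
position: [0.6167, 0.3603, 0.2771]
tcp_rot: [[0.98, 0.001, 0.197], [-0.197, 0.0, 0.98], [0.001, -1.0, 0.001]]
contact_force: [1.1, -1.2, 1.3]
opening: 0.0856
```

```bash
python3 st.py; python3 - <<'E'
from g import *
w=snap('wrist','wrist9');s=snap('side','side9');t=snap('top','top9')
for n,b in (('side','side0'),('top','top0')):
    d=cv2.absdiff(load(n+'9')['color'],load(b)['color']).max(2)
    m=(d>30).astype(np.uint8); N,_,st,ce=cv2.connectedComponentsWithStats(m)
    print(n,[(x[:5].tolist()) for x in st[1:] if x[4]>15])
p=np.array([.556,.375,.145])
for q in ([0,0,0],[0,0,.024],[0,0,.046]): print(q,proj(s,p+q),proj(t,p+q),proj(w,p+q,True))
# head/cap masks in side
g=cv2.cvtColor(s['color'],cv2.COLOR_RGB2GRAY)
for r in range(205,275,4): print(r,[int(x) for x in g[r,150:206:3]])
E
```

```text
20.45 [0.6167 0.3603 0.2771] F [ 1.1119 -1.2149  1.2831] Ftool [ 1.3315 -1.282  -0.9707] M [-0.0212 -0.0497 -0.015 ] collar in tool [-59.8873 131.9967   1.1675] yaw -11.385800315211116 0.08557320671117659
side [[14, 0, 309, 86, 12148], [349, 0, 12, 9, 41], [362, 0, 4, 7, 20], [371, 0, 7, 4, 19], [289, 0, 223, 36, 5897], [83, 74, 113, 112, 6451], [95, 87, 8, 7, 35], [317, 175, 52, 53, 631], [163, 221, 15, 26, 172], [172, 243, 13, 20, 42], [165, 245, 15, 15, 142]]
top [[56, 72, 370, 256, 25916], [161, 207, 17, 14, 154], [312, 327, 41, 11, 248], [363, 326, 97, 58, 3410]]
[0, 0, 0] [171.5048 248.3983] [170.2364 213.1261] [258.7409 114.7788]
[0, 0, 0.024] [169.0463 242.6504] [167.8368 211.7844] [259.1025 116.9581]
[0, 0, 0.046] [166.6703 237.0951] [165.5303 210.4948] [259.4992 119.3528]
205 [133, 133, 134, 134, 133, 134, 134, 135, 135, 134, 134, 134, 132, 131, 133, 134, 135, 135, 135]
209 [133, 133, 134, 134, 134, 133, 134, 135, 134, 136, 135, 134, 134, 135, 134, 135, 135, 135, 135]
213 [134, 133, 133, 135, 134, 134, 134, 135, 134, 135, 135, 135, 135, 135, 135, 133, 134, 134, 134]
217 [13
[... 753 characters left out ...]
 127, 122, 133, 135, 134, 135]
249 [133, 133, 134, 98, 77, 80, 85, 83, 82, 81, 75, 63, 139, 141, 139, 122, 133, 135, 135]
253 [133, 135, 131, 100, 64, 67, 74, 77, 76, 65, 58, 56, 146, 150, 152, 140, 122, 135, 135]
257 [134, 134, 112, 98, 108, 73, 49, 53, 58, 56, 58, 113, 153, 158, 160, 149, 128, 133, 134]
261 [135, 134, 103, 101, 104, 126, 92, 62, 61, 80, 134, 155, 163, 164, 162, 152, 131, 125, 135]
265 [135, 134, 102, 104, 115, 121, 125, 134, 142, 148, 159, 165, 168, 166, 159, 148, 128, 116, 133]
269 [135, 135, 118, 96, 116, 130, 136, 143, 150, 157, 161, 165, 165, 160, 153, 140, 126, 116, 130]
273 [135, 134, 134, 96, 105, 121, 134, 142, 148, 154, 156, 155, 154, 149, 140, 130, 127, 119, 120]
```

```bash
python3 - <<'E'
from g import *
w,s=load('wrist9'),load('side9')
sp=onz(s,165,221,.18); print('spout tip',sp,'az from collar',np.degrees(np.arctan2(sp[1]-.375,sp[0]-.556)),np.hypot(sp[1]-.375,sp[0]-.556))
gs=cv2.cvtColor(s['color'],cv2.COLOR_RGB2GRAY)[228:250,158:182]; gw=cv2.cvtColor(w['color'],cv2.COLOR_RGB2GRAY)[60:180,200:320]
for nm,g,o in (('s',gs,(158,228)),('w',gw,(200,60))):
    for th in (145,165,175,185):
        N,_,st,ce=cv2.connectedComponentsWithStats((g>th).astype(np.uint8)); print(nm,th,[(st[i].tolist(),(ce[i]+o).round(1).tolist()) for i in range(1,N) if st[i,4]>20])
    
k=cv2.cvtColor(w['color'],cv2.COLOR_RGB2GRAY)
for r in range(70,175,5): print(r,[int(x) for x in k[r,215:306:5]])
E
```

```text
spout tip [0.592  0.3674 0.18  ] az from collar -11.945628979408871 0.03676923962002854
s 145 [([5, 0, 13, 18, 152], [168.9, 237.9])]
s 165 [([7, 7, 10, 9, 65], [170.1, 239.4])]
s 175 []
s 185 []
w 145 [([24, 20, 40, 37, 581], [239.7, 92.8]), ([41, 44, 28, 28, 628], [254.6, 117.5]), ([53, 75, 7, 28, 154], [256.1, 148.5])]
w 165 [([43, 46, 20, 19, 214], [251.0, 113.3])]
w 175 []
w 185 []
70 [133, 132, 133, 133, 133, 133, 133, 133, 132, 132, 132, 133, 133, 133, 133, 133, 132, 133, 132]
75 [132, 133, 133, 133, 132, 133, 132, 131, 130, 128, 131, 132, 132, 132, 132, 132, 132, 132, 133]
80 [132, 133, 132, 133, 132, 138, 147, 148, 145, 141, 134, 122, 123, 133, 132, 132, 132, 132, 131]
85 [132, 132, 132, 133, 148, 155, 159, 157, 153, 149, 145, 136, 123, 110, 132, 132, 132, 132, 133]
90 [133, 132, 131, 150, 160, 162, 158, 155, 148, 144, 140, 136, 132, 116, 105, 132, 132, 132, 132]
95 [132, 132, 142, 157, 161, 159, 123, 86, 83, 82, 94, 123, 125, 122, 103, 126, 131, 132, 132]
100 [131, 131, 149, 159, 157, 90, 84, 85, 86, 85, 85, 76, 110, 116, 107, 98, 133, 132, 133]
105 [131, 130, 150, 155, 107
[... 636 characters left out ...]
32]
140 [132, 132, 132, 132, 105, 103, 106, 94, 164, 125, 101, 102, 97, 129, 133, 133, 133, 132, 132]
145 [132, 132, 131, 132, 132, 126, 105, 99, 163, 128, 101, 118, 132, 134, 133, 133, 133, 132, 132]
150 [132, 132, 133, 132, 133, 132, 131, 132, 162, 132, 131, 133, 133, 131, 132, 133, 132, 132, 133]
155 [132, 132, 131, 133, 133, 132, 132, 132, 161, 136, 132, 132, 133, 133, 133, 133, 132, 133, 132]
160 [131, 132, 132, 132, 132, 133, 133, 132, 156, 136, 133, 132, 132, 132, 131, 131, 131, 131, 132]
165 [133, 133, 132, 132, 132, 133, 132, 131, 137, 118, 131, 132, 132, 131, 131, 132, 132, 132, 132]
170 [133, 132, 133, 132, 132, 132, 132, 132, 120, 111, 132, 132, 131, 132, 133, 132, 133, 133, 133]
```

```bash
python3 - <<'E'
from g import *
print(tri(ray(load('side9'),168.5,238),ray(load('wrist9'),252,115.5,True)))
print(env.job_done())
E
```

```text
(array([0.5516, 0.3714, 0.1941]), [np.float64(0.0013955372127023404), np.float64(0.0013955372127023875)])
the job is handed in; nothing more can be done
None
```

The pump is back in the dispenser and, as far as I could check, seated flush and locked. I handed the job in at about 20.5 s of the 51 s allowed. The lock rests on force readings and the turn angle, because the cap hides the slots in every camera view.

I gripped the pump by its cap and drew it out of the glass along its axis. Then I lowered the tube through the hole, let the pins down the slots until the cap met the collar, turned it clockwise, released it and moved clear.

**Checks that agreed**
- **Flush:** in the wrist image the cap edge sat at row 252.7. It would be at 253.3 if flush and 260 if the pins had caught on the rim. After release, the head top measured 0.194 m high, against 0.191 m expected and about 2 mm of calibration error.
- **Locked:** before release, a gentle pull of about 4 N lifted the cap only about 1 mm. Turning resistance rose to about 0.1 N m at the end.
- **Force:** readings taken after each move stayed under about 9 N in total.
- **Bystanders:** comparing before and after pictures showed no change at the mug or spoon. The glass stands; the green bottle showed no change, though the arm may cover part of it in the last pictures.

**What did not agree or stayed uncertain**
- **Extra turn:** the arm turned the cap about 69° in all, against the nominal 50°. I take the excess as the loose dispenser turning and sliding slightly on the counter once the cap reached its stop. I could not see this directly.
- **Grip offset:** my estimates of where the pump sat in the grip differed by 1 to 2 mm. The fit's clearance and the loose dispenser took that up.

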